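Lever open the dry box and put the blade away

TASK

The dry box's sloping cover has no handle: take the pry blade, slide it at least 15 mm into the slot under the middle of the cover's lower edge, lever the cover up and swing it open with the blade until that edge stands at least 80 mm higher than when shut (its stiff hinge keeps it there). Then lay the blade in the dry box's open drawer, let go of it, and push the drawer fully home, leaving the cover open. Do not touch the cover with the gripper or arm, and leave the brush, tape roll, jar and weighing scale where they are.

Things in the scene. Friction and masses are not known exactly. Their poses are not given: they have to be found in the camera images.
- drybox: White desktop dry box, fixed, 260 deep (x) x 260 wide (y) x 263 mm high. Origin: centre of underside; its front looks to its -x (about the robot's left), z up. Drawer base 55 high, front face at x -140; its top is a 50 mm deck before the console's front wall (x -86). A grey cover slopes up at 35 degrees from its lower edge (x -90, z 170) to its hinge (x 33, z 256).
- slot (a point): Mouth of the pry slot: middle of the sill's top at the cover's lower edge; axes as drybox. The slot is a 6 mm gap between cover and sill, 70 mm wide in y (+-35), 30 mm deep up the 35 degree slope, hollow beyond; the blade must enter pitched about 35 degrees, tip up. The sill sticks out 8 mm before the cover's edge as a 70 mm wide tongue, on which a blade slides and pivots.
- cover: Grey cover plate, 150 mm up the slope x 250 wide x 8 thick, 0.22 kg. Origin: on the hinge line, mid width, at its underside; x runs from lower edge to hinge (35 degrees up when shut), y along the hinge, z out of its outer face. Opens 0 to 1.4 rad, lower edge going up (positive turn about y); shut at the start. The stiff hinge holds it anywhere; 3 to 4 N at the edge lifts it.
- cover_edge (a point): Middle of the cover's lower edge, on its underside; axes as cover. The slot lies at z from -6 to 0 mm here, from x = 0 inward (+x).
- drawer (a joint): Opening of the shallow drawer in the base, m: 0 = home (stop), grows as it comes out (drybox -x); 0.12 to 0.14 at the start, 0.17 at most. Takes about 2 to 3 N to slide.
- drawer_floor (a point): Centre of the drawer's inner floor, 10 mm above the bench, moves with the drawer; axes as drybox; x -40 in the drybox frame when home. Inside 190 (x) x 218 mm (y), walls 33 mm above this floor. At opening q the uncovered part, just behind the drawer front, is q - 5 mm long. 39 mm headroom over this floor under the box.
- drawer_pull (a point): Middle of the foremost face of the aluminium pull, a bar 100 wide x 10 high, 22 mm out from the drawer's front panel, 36 mm above the bench. Push here towards drybox +x to close; when home it is at x -174 mm in the drybox frame.
- blade: Pry blade lying flat: black handle 90 long (x) x 20 wide (y) x 22 mm high, with a flat steel blade 70 long x 20 wide x 2.5 mm thick out of its +x end at mid height (z 11). Origin: centre of the handle's underside; x towards the tip, z up. 0.09 kg; balances some 17 mm ahead of the origin. The brush nearby is of like size but has bristles.
- blade_tip (a point): Middle of the blade's tip, 115 mm ahead of the handle's centre and 11 mm above its underside.
- brush: Paint brush, 180 mm long, lying on the bench near the blade. Bystander.
- tape: Cardboard-coloured tape roll, 90 mm diameter, 45 high, lying flat. Origin: centre of underside. Bystander.
- jar: Closed glass jar, 64 mm diameter, 90 high, origin centre of underside. Bystander.
- scale: White weighing scale with a round steel pan, 200 x 170 x 47 mm, fixed; origin centre of underside. Bystander.
Mind the look-alikes: they are no part of the job. Of the things like the blade, leave any that is brown, white or yellow; of the rest the smaller one is meant.

How it is judged (in metres and radians):
On the way, in this order (a step that is already met when the one before it is completed fails the run):
1. the blade's tip is at least 12 mm inside the slot under the shut cover (x of blade_tip in the frame of cover_edge between 0.012 and 0.05 m and y of blade_tip in the frame of cover_edge between -0.035 and 0.035 m and z of blade_tip in the frame of cover_edge between -0.012 and 0.003 m and z of cover_edge in the frame of drybox below 0.177 m), for 0.05 s.
2. the blade, under the cover, levers its edge up by 15 mm or more (z of cover_edge in the frame of drybox above 0.185 m and contact force between blade and cover above 0.3 N), for 0.05 s.
3. the cover's edge stands 75 mm or more above its shut height (z of cover_edge in the frame of drybox above 0.245 m), for 0.2 s.
4. the blade lies in the still-open drawer, let go (x of blade in the frame of drawer_floor between -0.1 and 0.1 m and y of blade in the frame of drawer_floor between -0.114 and 0.114 m and z of blade in the frame of drawer_floor between -0.012 and 0.03 m and x of blade_tip in the frame of drawer_floor between -0.1 and 0.1 m and y of blade_tip in the frame of drawer_floor between -0.114 and 0.114 m and z of blade_tip in the frame of drawer_floor between -0.005 and 0.035 m and contact force between the fingers and blade below 0.1 N and value of joint drawer above 0.03 m), for 0.2 s.
At the end, for the whole second after the job is handed in: The cover stays open with its lower edge at least 75 mm above its shut height, the blade lies released and at rest inside the drawer, and the drawer is home to within 6 mm (z of cover_edge in the frame of drybox above 0.245 m and value of joint drawer below 0.006 m and linear speed of blade below 0.02 m/s and angular speed of cover below 0.05 rad/s and x of blade in the frame of drawer_floor between -0.1 and 0.1 m and y of blade in the frame of drawer_floor between -0.114 and 0.114 m and z of blade in the frame of drawer_floor between -0.012 and 0.03 m and x of blade_tip in the frame of drawer_floor between -0.1 and 0.1 m and y of blade_tip in the frame of drawer_floor between -0.114 and 0.114 m and z of blade_tip in the frame of drawer_floor between -0.005 and 0.035 m); the robot touches nothing.
It fails at once if the gripper or arm touches the cover (contact force between any of the fingers, the arm and cover above 1 N).
It fails at once if a bystander is disturbed by more than 30 mm (distance of any of brush, tape, jar, scale from where it was at the start of the episode above 0.03 m).
It also fails if it takes over 64 s, if anything falls off the work surface, if the arm or the gripper's body presses on something with over 40 N, if the wrist force passes 120 N, or if a joint passes its speed limit or range.

ROBOT

A 6-joint arm with a two-finger parallel gripper is mounted at the origin on the work surface. World frame = base frame: x ahead of the robot, y to its left, z up, the work surface at z = 0. Lengths are in mm, angles in rad, forces in N, time in s.
With the tool pointing down it reaches from about 400 to 925 mm from the base axis. Payload 12.5 kg.
Tool frame: the origin (TCP) lies at the very end of the fingers, on their centre line; the grasp point (between the pads) lies behind it (env.grip_depth is the z of the grasp point in the tool frame, in mm); z points along the fingers, y is the line along which they close (so a half turn about z gives the same grasp; the last joint's range is limited). The gripper opens to 95 mm and grips with 3 to 60 N. Pads are 20 mm wide; open, the fingers measure 119 mm over their backs; the gripper's body (75 mm by 180 mm) begins 59 mm behind the grasp point.
Start: joints at [-1.388, 0.491, 1.559, -0, 1.092, -0.106], TCP at [178.025, -599.131, 177.461] pointing down, gripper open.
Joint ranges: [-3.1, 3.1], [-0.84, 2.19], [0.05, 2.79], [-1.13, 4.28], [0.06, 2.93], [-2.69, 2.69]. Speed limits (rad/s): [2.22, 2.22, 2.79, 3.14, 3.14, 3.14].

INTERFACE

Orientations are given as [roll, pitch, yaw] about the fixed x, y, z axes, in that order (R = Rz(yaw) Ry(pitch) Rx(roll)).
In Python, from cell import env, optics gives the robot as it stands.
- The arm moves only by the tool step_arm, never from a script. Its argument "moves" is a list of rows, each an object of numbers: "tx", "ty", "tz": the shift along the tool's x, y, z in mm; "roll": the turn about the tool's z in rad. In form: [{"tx": .., "ty": .., "tz": .., "roll": ..}, ...]. A call has 1 to 12 rows; each row is the pose to reach, as a shift and turn from the pose commanded when the call began, along the tool's axes at that moment; what a row does not reach only later rows make up. A row lasts 1/12 s, in which the tool goes at most 41.7 mm and 7.16 degrees, less where a joint would pass 70% of its speed; a pose out of reach is approached as far as the arm can. A call with a gripper value outside its range is refused whole. "grip" is the finger opening in mm, from 0 to 95.1, set as the call begins (left out, the last holds). The fingers move at their own pace and stop on an object; the grip force is fixed at half the most. Time passes only in rows, so rows that repeat a pose let the fingers close. It gives the time, the measured TCP pose, the force, the opening and the grip force at its end, in the units of the state.
- env.state(): the state, without advancing time (a new reading comes with each control period).
- optics.read_camera(name): name is "side" or "top" or "wrist"; returns a dict with "pixels" (420x560x3 uint8, blue, green, red), "mtx" (3x3 intrinsics, pixels), "view" (4x4, takes a point from world to camera coordinates). Camera axes: x right, y down, z forward; pixel columns grow to the right and rows downward; lengths in mm; the calibration is good to about 2 mm. A picture is of the moment at which its call begins. There is no depth.
- env.job_done(): hands the job in; it is judged then, once.
The state is a dict: "t": time; "joints": joint angles; "qvel": joint speeds; "tau": joint torques, N m; "eef_pos": TCP position; "tcp_rot": TCP orientation; "ft_force": force on the tool from outside, world axes, zero at the start; "moment": the same for the moment, N m; "opening": opening from 0.0 (shut) to 1.0 (fully open); "grip_force": force on a finger pad.
Only numpy, scipy, OpenCV 4.12 (cv2) and the standard library are available. Lean on these libraries where they do the work, as an engineer would, in place of code of your own. Each camera call takes 0.05 s, during which the arm holds its last target. There are 200 camera calls.

## Working session

There is one attempt and no reset: what is moved stays moved. The work goes in short steps, Python scripts to look and compute and a tool call to move; the robot and the scene stay as the last step left them, time stands still between calls to the robot, and variables do not carry over. Pictures are saved under pics/ and viewed, at most 10 in all, crops included, and the job is handed in when it is done.

Besides the shell and the picture viewer there is one more tool, called as name([rows], argument=value, ...), one row to a line, values as JSON. step_arm: Moves the arm, as the interface text tells. Its arguments: {"type":"object","properties":{"moves":{"type":"array"},"grip":{"type":"number"}},"required":["moves"]}

```bash
ls; mkdir -p pics
cat > h.py <<'E'
from cell import env, optics
import cv2, numpy as np
from scipy.spatial.transform import Rotation as R
def save(n,f):
    c=optics.read_camera(n); cv2.imwrite(f,c["pixels"]); np.savez(f+'.npz',mtx=c['mtx'],view=c['view']); return c
def plane(c,uv,z):
    "intersect pixel ray with world z"
    K=np.array(c['mtx']);V=np.array(c['view']);uv=np.atleast_2d(uv).astype(float)
    d=(np.linalg.inv(K)@np.c_[uv,np.ones(len(uv))].T).T@V[:3,:3]
    o=-V[:3,:3].T@V[:3,3]
    return o+d*((z-o[2])/d[:,2])[:,None]
def proj(c,P):
    V=np.array(c['view']);p=np.atleast_2d(P)@V[:3,:3].T+V[:3,3]
    q=p@np.array(c['mtx']).T; return q[:,:2]/q[:,2:]
def tri(cs,uvs):
    A=[]
    for c,(u,v) in zip(cs,uvs):
        P=np.array(c['mtx'])@np.array(c['view'])[:3]; A+= [u*P[2]-P[0],v*P[2]-P[1]]
    A=np.array(A)/np.linalg.norm(np.array(A)[:,:3],axis=1)[:,None]
    x,r,_,_=np.linalg.lstsq(A[:,:3],-A[:,3],rcond=None); return x,r
E
python3 - <<'E'
from h import *
for n in ['top','side','wrist']:
    c=save(n,f'pics/{n}0.png'); V=c['view']; print(n,np.round(-V[:3,:3].T@V[:3,3]),np.round(V[2,:3],2),c['mtx'][0][0])
s=env.state();print(s,env.grip_depth)
E
```

```text
pics
top [ 432.   23. 1882.] [ 0.05  0.   -1.  ] 505.2553344642107
side [-185.  661. 1352.] [ 0.46 -0.43 -0.77] 523.8362812213511
wrist [ 246. -580.  383.] [-0.24 -0.07 -0.97] 335.0462309414678
{'t': 0.15, 'joints': array([-1.38758809e+00,  4.91388023e-01,  1.55928800e+00, -4.52771256e-06,
        1.09171391e+00, -1.05648428e-01]), 'qvel': array([-9.02532765e-07, -2.05898369e-03, -2.33698232e-03, -1.57183797e-04,
       -6.93158328e-04,  6.63571176e-04]), 'tau': array([ 1.08939137e-03, -6.12897849e+01, -2.58278418e+01,  6.92958897e-02,
        4.73235897e-02, -8.15956651e-05]), 'eef_pos': array([ 177.99018302, -598.91097372,  177.02394328]), 'tcp_rot': array([-3.14079940e+00, -8.00806710e-05,  2.88858725e-01]), 'ft_force': array([-0.39222831,  0.42313779, -0.31051557]), 'moment': array([-0.00139593,  0.01913444, -0.03778242]), 'grip_force': 0.0, 'opening': 1.0004902152847088} -18.8
```

View pics/top0.png

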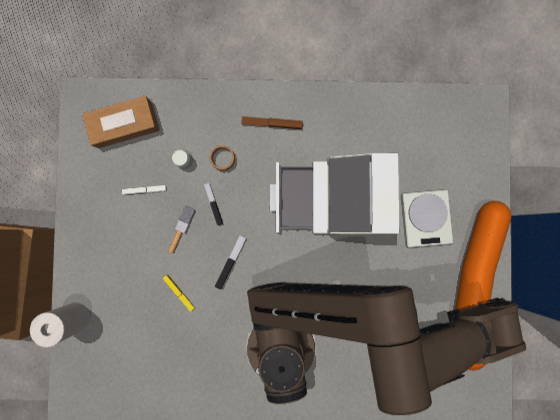

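View pics/side0.png

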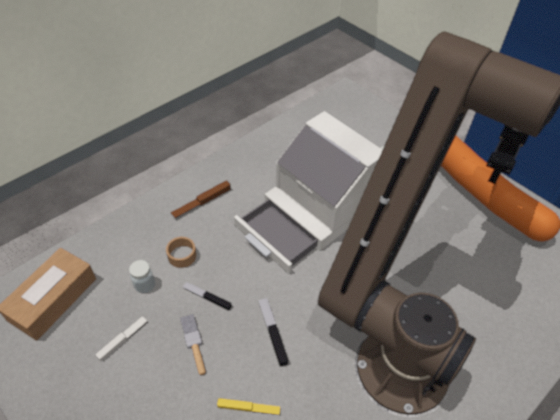

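Top image: the candidates are the small black blade (214,203), the large black one (231,262), brown (272,122), white (144,189), yellow (178,293) and the brush (181,229). I choose the small black one at (214,203). Next, a close crop of it, with the drybox.

Run:
```python
from h import *
t=cv2.imread('pics/top0.png');s=cv2.imread('pics/side0.png')
a=cv2.resize(t[175:235,180:260],(400,300),interpolation=cv2.INTER_CUBIC) #5x
b=cv2.resize(s[265:325,170:250],(400,300),interpolation=cv2.INTER_CUBIC)
c=cv2.resize(t[140:245,265:405],(400,300),interpolation=cv2.INTER_CUBIC) #2.857x
d=cv2.resize(s[110:275,230:390],(400,300),interpolation=cv2.INTER_CUBIC) #2.5,1.818
cv2.imwrite('pics/m1.png',np.vstack([np.hstack([a,b]),np.hstack([c,d])]))
```

```text
(no output)
```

View pics/m1.png

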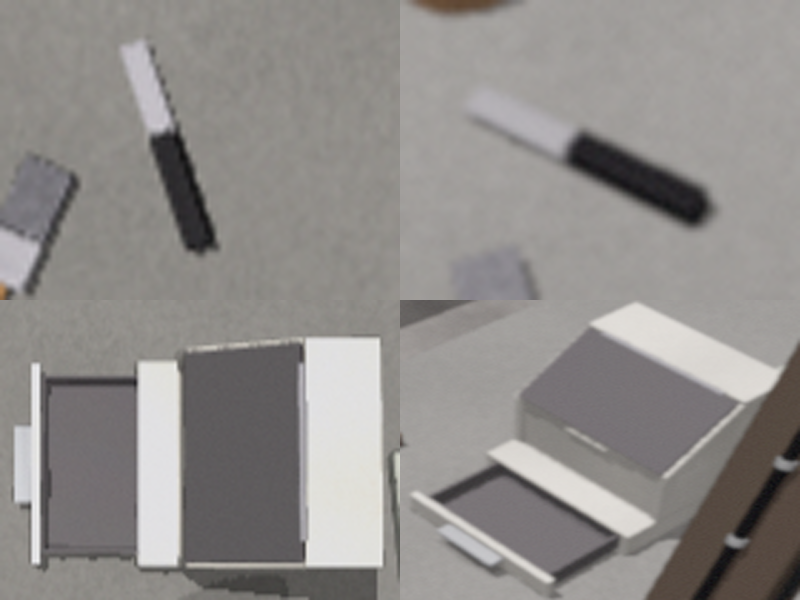

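Mosaic: the chosen blade has a plain flat steel end and black handle. In the top view its tip is at (206.6,183.6), junction (212.6,201.6) and end (220.2,224.8); in the side view these are (184.6,284.4), (204.6,294.4) and (230.8,306). The drybox front faces world +y and its drawer is open. The tool can't tilt, so I'll pivot the blade in the grasp on a fixed edge.

```bash
cat >> h.py <<'E'
def load(f): return dict(np.load(f+'.npz'))
def box2w(p,P):
    c,s=np.cos(p[2]),np.sin(p[2]);P=np.atleast_2d(np.array(P,float))
    return np.c_[p[0]+c*P[:,0]-s*P[:,1],p[1]+s*P[:,0]+c*P[:,1],P[:,2]]
E
python3 - <<'E'
from h import *
from scipy.optimize import least_squares
T=load('pics/top0.png');S=load('pics/side0.png')
pts={'tip':((206.6,183.6),(184.6,284.4)),'jun':((212.6,201.6),(204.6,294.4)),'end':((220.2,224.8),(230.8,306))}
for k,(a,b) in pts.items(): print(k,*[np.round(v,1) for v in tri([T,S],[a,b])], np.round(plane(T,a,11),1))
m=lambda x,y:(x/2.857+265,(y-300)/2.857+140)
n=lambda x,y:((x-400)/2.5+230,(y-300)/1.818+110)
# (view, pixel, box pt, drawer coef)
O=[(T,m(138,361),(-140,130,55),0),(T,m(138,568),(-140,-130,55),0),(T,m(383,338),(130,130,263),0),(T,m(383,567),(130,-130,263),0),
(T,m(183,352),(-94.6,125,176.5),0),(T,m(183,563),(-94.6,-125,176.5),0),(S,n(489,452),(-140,130,55),0),(S,n(627,538),(-140,-130,55),0),
(S,n(522,399),(-94.6,125,176.5),0),(S,n(664,475),(-94.6,-125,176.5),0),
(T,m(14,427),(-174,50,41),1),(T,m(14,503),(-174,-50,41),1)]
def f(p): return np.concatenate([(proj(v,box2w(p,[(b[0]-d*p[3],b[1],b[2])]))[0]-u) for v,u,b,d in O])
r=least_squares(f,[500,-200,-1.57,130],loss='soft_l1');print(np.round(r.x,3));print(np.round(r.fun.reshape(-1,2),1))
np.save('box.npy',r.x)
print(box2w(r.x,[(-90,0,170),(-174-r.x[3],0,36)]))
E
```

```text
tip [599.2 285.5  12.1] [0.3] [[599.1 285.3  11. ]]
jun [532.6 261.8  11.5] [0.3] [[532.4 261.6  11. ]]
end [447.3 231.2  19.6] [1.] [[446.9 231.6  11. ]]
[ 552.504 -247.695   -1.557  122.611]
[[-0.3  0.4]
 [-0.1 -0.4]
 [ 2.3 -0.1]
 [ 3.2  0.5]
 [-0.1  0.2]
 [ 0.2  0.1]
 [-0.6  1. ]
 [ 0.9  0.3]
 [-2.1 -1.8]
 [-1.   1. ]
 [ 0.  -0.5]
 [-0.   0.2]]
[[ 551.307235   -157.70295276  170.        ]
 [ 548.55941322   48.89015435   36.        ]]
```

```bash
cat >> h.py <<'E'
def rel(p,yaw=None):
    s=env.state();M=R.from_euler('xyz',s['tcp_rot']).as_matrix()
    d=M.T@(np.array(p,float)-s['eef_pos']); y=np.arctan2(M[1,0],M[0,0])
    out=dict(zip(['tx','ty','tz'],np.round(d,1)))
    if yaw is not None: out['roll']=np.round(-((yaw-y+np.pi)%(2*np.pi)-np.pi),3)
    return out
E
python3 - <<'E'
from h import *
print(rel((178,-599,360)),rel((420,-140,360),np.radians(16.5+90)))
E
```

```text
{'tx': np.float64(-0.0), 'ty': np.float64(-0.1), 'tz': np.float64(-183.0)} {'tx': np.float64(362.7), 'ty': np.float64(-371.1), 'tz': np.float64(-182.7), 'roll': np.float64(-1.57)}
```

step_arm([
  {"tz": -60},
  {"tz": -120},
  {"tz": -180},
  {"tz": -180, "tx": 60, "ty": -60, "roll": -0.2},
  {"tz": -180, "tx": 120, "ty": -120, "roll": -0.4},
  {"tz": -180, "tx": 180, "ty": -180, "roll": -0.6},
  {"tz": -180, "tx": 240, "ty": -240, "roll": -0.8},
  {"tz": -180, "tx": 300, "ty": -300, "roll": -1.0},
  {"tz": -180, "tx": 363, "ty": -371, "roll": -1.2},
  {"tz": -180, "tx": 363, "ty": -371, "roll": -1.3},
  {"tz": -180, "tx": 363, "ty": -371, "roll": -1.3},
  {"tz": -180, "tx": 363, "ty": -371, "roll": -1.3},
])

```text
validation failed for argument at $.mo...
```

Run:
```python
from h import *
s=env.state();print(s['t'],s['eef_pos'],s['tcp_rot'],s['joints'])
print(rel((504.3,251.6,200),np.radians(-160.4)))
```

```text
0.15 [ 177.99018302 -598.91097372  177.02394328] [-3.14079940e+00 -8.00806710e-05  2.88858725e-01] [-1.38758809e+00  4.91388023e-01  1.55928800e+00 -4.52771256e-06
  1.09171391e+00 -1.05648428e-01]
{'tx': np.float64(555.1), 'ty': np.float64(-722.3), 'tz': np.float64(-22.4), 'roll': np.float64(3.088)}
```

step_arm([
  {"tx": 0, "ty": 0, "tz": -60, "roll": 0},
  {"tx": 0, "ty": 0, "tz": -120, "roll": 0},
  {"tx": 0, "ty": 0, "tz": -180, "roll": 0},
  {"tx": 30, "ty": -30, "tz": -180, "roll": -0.12},
  {"tx": 60, "ty": -60, "tz": -180, "roll": -0.24},
  {"tx": 90, "ty": -90, "tz": -180, "roll": -0.36},
  {"tx": 120, "ty": -120, "tz": -180, "roll": -0.48},
  {"tx": 150, "ty": -150, "tz": -180, "roll": -0.6},
  {"tx": 180, "ty": -180, "tz": -180, "roll": -0.72},
  {"tx": 210, "ty": -210, "tz": -180, "roll": -0.84},
  {"tx": 240, "ty": -240, "tz": -180, "roll": -0.96},
  {"tx": 270, "ty": -270, "tz": -180, "roll": -1.0},
])

```text
t: 1.15
eef_pos: [347.9, -284.3, 357.4]
tcp_rot: [3.141, 0.0, 1.295]
ft_force: [0.2, -0.9, 0.5]
opening: 1.0
grip_force: 0.0
```

Run:
```python
from h import *
s=env.state();print(s['t'],s['eef_pos'],s['tcp_rot'],s['joints'])
print(rel((430,-100,360),np.radians(120)))
print(rel((504.3,251.6,200),np.radians(-160.4)))
```

```text
1.15 [ 347.89525872 -284.28746211  357.41556865] [3.14146678e+00 9.87418415e-05 1.29539036e+00] [-8.32318470e-01  8.09804407e-02  1.66757431e+00 -1.75650129e-05
  1.39287886e+00 -5.56909406e-01]
{'tx': np.float64(199.7), 'ty': np.float64(28.9), 'tz': np.float64(-2.6), 'roll': np.float64(-0.799)}
{'tx': np.float64(558.2), 'ty': np.float64(4.8), 'tz': np.float64(157.4), 'roll': np.float64(-2.188)}
```

step_arm([
  {"tx": 40, "ty": 5, "tz": 0, "roll": -0.12},
  {"tx": 80, "ty": 5, "tz": 0, "roll": -0.24},
  {"tx": 120, "ty": 5, "tz": 0, "roll": -0.36},
  {"tx": 160, "ty": 5, "tz": 0, "roll": -0.48},
  {"tx": 200, "ty": 5, "tz": 0, "roll": -0.6},
  {"tx": 240, "ty": 5, "tz": 0, "roll": -0.72},
  {"tx": 280, "ty": 5, "tz": 0, "roll": -0.84},
  {"tx": 320, "ty": 5, "tz": 0, "roll": -0.96},
  {"tx": 360, "ty": 5, "tz": 0, "roll": -1.08},
  {"tx": 400, "ty": 5, "tz": 0, "roll": -1.2},
  {"tx": 440, "ty": 5, "tz": 0, "roll": -1.32},
  {"tx": 480, "ty": 5, "tz": 20, "roll": -1.44},
])

```text
t: 2.15
eef_pos: [486.2, 173.4, 341.1]
tcp_rot: [3.139, 0.004, 2.735]
ft_force: [0.9, -0.2, 0.1]
opening: 1.003
grip_force: 0.0
```

Run:
```python
from h import *
s=env.state();print(s['t'],s['joints'])
print(rel((504.3,251.6,180),np.radians(-160.4)))
```

```text
2.15 [ 2.14629400e-01  1.98339289e-01  1.56729111e+00 -8.59002002e-05
  1.37106782e+00 -9.49909108e-01]
{'tx': np.float64(15.0), 'ty': np.float64(78.5), 'tz': np.float64(161.2), 'roll': np.float64(-0.748)}
```

step_arm([
  {"tx": 5, "ty": 25, "tz": 30, "roll": -0.12},
  {"tx": 10, "ty": 50, "tz": 60, "roll": -0.24},
  {"tx": 15, "ty": 78, "tz": 90, "roll": -0.36},
  {"tx": 15, "ty": 78, "tz": 125, "roll": -0.48},
  {"tx": 15, "ty": 78, "tz": 160, "roll": -0.6},
  {"tx": 15, "ty": 78, "tz": 160, "roll": -0.72},
  {"tx": 15, "ty": 78, "tz": 160, "roll": -0.748},
  {"tx": 15, "ty": 78, "tz": 160, "roll": -0.748},
  {"tx": 15, "ty": 78, "tz": 160, "roll": -0.748},
], grip=60)

```text
t: 2.9
eef_pos: [502.7, 248.3, 178.7]
tcp_rot: [-3.142, -0.0, -2.808]
ft_force: [-0.0, -0.2, 0.4]
opening: 0.632
grip_force: 0.0
```

Run:
```python
from h import *
s=env.state();print(s['t'],s['eef_pos'],s['tcp_rot'],s['joints'])
c=save('wrist','pics/w1.png');V=c['view'];print(-V[:3,:3].T@V[:3,3],V[2,:3])
```

```text
2.9 [502.74905355 248.25626175 178.67438444] [-3.14152304e+00 -1.84318004e-04 -2.80792671e+00] [ 3.40907941e-01  3.98433897e-01  1.71696627e+00 -7.98192111e-05
  1.02637730e+00 -1.56351299e+00]
[437.81306903 224.81704079 384.88153882] [ 0.23709389  0.08178689 -0.96803791]
```

View pics/w1.png

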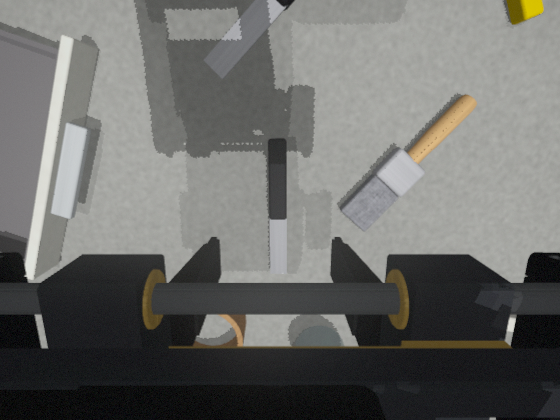

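Wrist view: the blade lies nearly along the image column, with its handle end at (277,139), junction (278,218) and tip (279,273). The brush is clear to the right.

Run:
```python
from h import *
c=load('pics/w1.png'); T=load('pics/top0.png')
for k,w,t in [('end',(277,139),(220.2,224.8)),('jun',(278,218),(212.6,201.6)),('tip',(279,273),(206.6,183.6))]:
    print(k,plane(c,w,11).round(1),tri([c,T],[w,t])[0].round(1))
p=plane(c,[(277.5,218),(277,139)],16); d=p[0]-p[1];print(np.degrees(np.arctan2(d[1],d[0])))
```

```text
end [[452.7 231.9  11. ]] [449.4 230.7  27.4]
jun [[537.1 262.5  11. ]] [531.4 259.6  32. ]
tip [[602.1 286.4  11. ]] [598.2 284.5  19.8]
19.547075125119576
```

Run:
```python
from h import *
print(rel((504,250.7,4),np.radians(-160.4)))
```

```text
{'tx': np.float64(-1.9), 'ty': np.float64(1.9), 'tz': np.float64(174.9), 'roll': np.float64(-0.009)}
```

step_arm([
  {"tx": -2, "ty": 2, "tz": 40, "roll": -0.009},
  {"tx": -2, "ty": 2, "tz": 80, "roll": -0.009},
  {"tx": -2, "ty": 2, "tz": 120, "roll": -0.009},
  {"tx": -2, "ty": 2, "tz": 150, "roll": -0.009},
  {"tx": -2, "ty": 2, "tz": 165, "roll": -0.009},
  {"tx": -2, "ty": 2, "tz": 174, "roll": -0.009},
  {"tx": -2, "ty": 2, "tz": 174, "roll": -0.009},
  {"tx": -2, "ty": 2, "tz": 174, "roll": -0.009},
])

```text
t: 3.62
eef_pos: [504.4, 250.9, 5.4]
tcp_rot: [-3.142, 0.001, -2.798]
ft_force: [0.3, 0.5, 0.8]
opening: 0.632
grip_force: 0.0
```

step_arm([
  {"tx": 0, "ty": 0, "tz": 0, "roll": 0},
  {"tx": 0, "ty": 0, "tz": 0, "roll": 0},
  {"tx": 0, "ty": 0, "tz": 0, "roll": 0},
  {"tx": 0, "ty": 0, "tz": 0, "roll": 0},
  {"tx": 0, "ty": 0, "tz": 0, "roll": 0},
  {"tx": 0, "ty": 0, "tz": 0, "roll": 0},
  {"tx": 0, "ty": 0, "tz": 0, "roll": 0},
  {"tx": 0, "ty": 0, "tz": 0, "roll": 0},
], grip=0)

```text
t: 4.28
eef_pos: [504.0, 250.8, 4.8]
tcp_rot: [-3.142, 0.0, -2.797]
ft_force: [-1.1, -0.6, -0.6]
opening: 0.13
grip_force: 0.0
```

step_arm([
  {"tx": 0, "ty": 0, "tz": 0, "roll": 0},
  {"tx": 0, "ty": 0, "tz": 0, "roll": 0},
  {"tx": 0, "ty": 0, "tz": 0, "roll": 0},
])

```text
t: 4.53
eef_pos: [503.9, 250.8, 4.7]
tcp_rot: [-3.141, -0.0, -2.797]
ft_force: [0.1, 0.2, 0.6]
opening: 0.007
grip_force: 0.0
```

Run:
```python
from h import *
s=env.state();print(s['opening'],s['grip_force'],s['eef_pos'])
c=save('wrist','pics/w2.png')
```

```text
0.007296480204997859 0.0 [503.94255068 250.75959043   4.70615741]
```

View pics/w2.png

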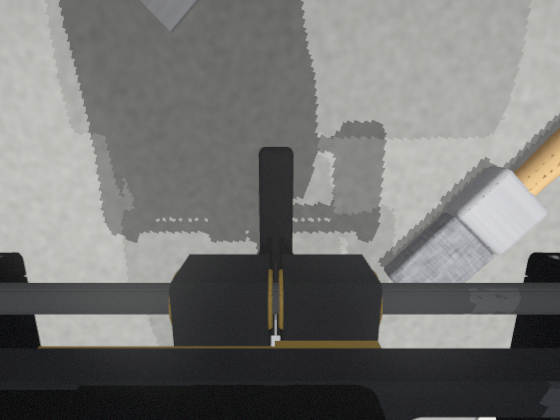

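Run:
```python
from h import *
c=load('pics/w1.png');d=load('pics/w2.png')
M=R.from_euler('xyz',[-3.1415,0,-2.808]).as_matrix();p=np.array([502.7,248.3,178.7])
for o in [(0,30,0),(0,-30,0),(0,30,-19),(0,-30,-19),(0,30,-19-59),(10,30,0),(-10,30,0)]: print(o,proj(c,p+M@np.array(o))[0].round())
print('TCP now proj',proj(d,[503.9,250.8,4.7]),'grasp',proj(d,[503.9,250.8,23.5]))
for z in (11,22): print(plane(d,[(276,148)],z), plane(d,[(259,200),(293,200)],z))
s=cv2.imread('pics/top0.png')
S=save('side','pics/s2.png');T=save('top','pics/t2.png')
u=proj(S,[503.9,250.8,12])[0].astype(int);v=proj(T,[503.9,250.8,12])[0].astype(int);print(u,v)
g=lambda c,u:cv2.resize(c['pixels'][max(u[1]-50,0):u[1]+50,u[0]-50:u[0]+50],(400,400),interpolation=cv2.INTER_CUBIC)
cv2.imwrite('pics/m2.png',np.hstack([g(T,v),g(S,u)]))
```

```text
(0, 30, 0) [323. 234.]
(0, -30, 0) [230. 234.]
(0, 30, -19) [328. 244.]
(0, -30, -19) [226. 244.]
(0, 30, -78) [349. 292.]
(10, 30, 0) [324. 219.]
(-10, 30, 0) [323. 248.]
TCP now proj [[276.80656335 233.58432138]] grasp [[276.94142333 243.67132308]]
[[452.26762923 231.70652687  11.        ]] [[485.26760747 232.50365785  11.        ]
 [478.25677878 252.07449246  11.        ]]
[[451.55096533 231.42690135  22.        ]] [[482.73488586 232.18016455  22.        ]
 [476.10987771 250.67397527  22.        ]]
[213 298] [215 209]
```

View pics/m2.png

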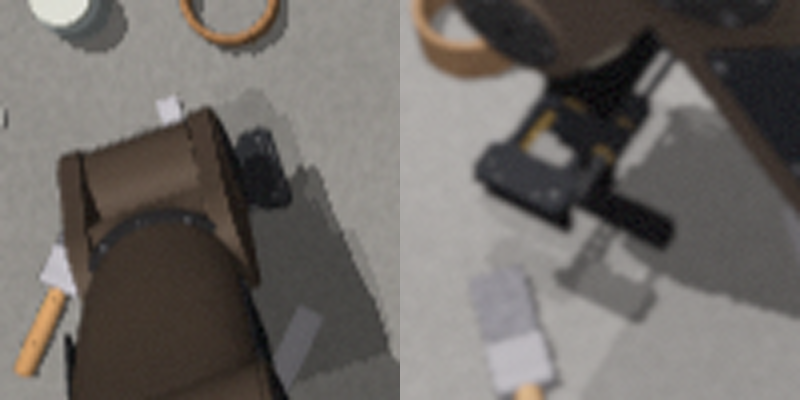

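The handle didn't move, yet the fingers shut fully. In w1 the fingertips also appear about 30 mm higher than the reported TCP, so they probably closed above the handle. I'll reopen and feel downward carefully.

step_arm([
  {"tx": 0, "ty": 0, "tz": -15, "roll": 0},
  {"tx": 0, "ty": 0, "tz": -15, "roll": 0},
  {"tx": 0, "ty": 0, "tz": -15, "roll": 0},
  {"tx": 0, "ty": 0, "tz": -15, "roll": 0},
  {"tx": 0, "ty": 0, "tz": -15, "roll": 0},
  {"tx": 0, "ty": 0, "tz": -15, "roll": 0},
], grip=45)

```text
t: 5.18
eef_pos: [503.8, 250.7, 19.3]
tcp_rot: [-3.141, -0.001, -2.797]
ft_force: [-0.6, -0.5, 0.0]
opening: 0.372
grip_force: 0.0
```

step_arm([
  {"tx": 0, "ty": 0, "tz": 8, "roll": 0},
  {"tx": 0, "ty": 0, "tz": 14, "roll": 0},
  {"tx": 0, "ty": 0, "tz": 16, "roll": 0},
  {"tx": 0, "ty": 0, "tz": 16, "roll": 0},
  {"tx": 0, "ty": 0, "tz": 16, "roll": 0},
])

```text
t: 5.6
eef_pos: [503.8, 250.7, 3.4]
tcp_rot: [-3.141, -0.001, -2.797]
ft_force: [-0.4, -0.3, 0.1]
opening: 0.472
grip_force: 0.0
```

step_arm([
  {"tx": 0, "ty": 0, "tz": 1, "roll": 0},
  {"tx": 0, "ty": 0, "tz": 2, "roll": 0},
  {"tx": 0, "ty": 0, "tz": 3, "roll": 0},
  {"tx": 0, "ty": 0, "tz": 4, "roll": 0},
  {"tx": 0, "ty": 0, "tz": 4, "roll": 0},
])

```text
t: 6.02
eef_pos: [503.9, 250.7, -0.4]
tcp_rot: [-3.142, -0.0, -2.797]
ft_force: [-0.3, -0.2, 0.6]
opening: 0.474
grip_force: 0.0
```

step_arm([
  {"tx": 0, "ty": 0, "tz": 2, "roll": 0},
  {"tx": 0, "ty": 0, "tz": 4, "roll": 0},
  {"tx": 0, "ty": 0, "tz": 6, "roll": 0},
  {"tx": 0, "ty": 0, "tz": 8, "roll": 0},
  {"tx": 0, "ty": 0, "tz": 8, "roll": 0},
])

```text
t: 6.43
eef_pos: [503.8, 250.7, -8.7]
tcp_rot: [-3.142, -0.001, -2.797]
ft_force: [-0.7, 0.3, -0.3]
opening: 0.475
grip_force: 0.0
```

Run:
```python
from h import *
s=env.state();print(s['eef_pos'],s['ft_force'],s['opening'])
c=save('wrist','pics/w3.png')
u=c['pixels'][170:270,190:370].astype(float)
u=np.clip(u*2.2,0,255).astype(np.uint8)
cv2.imwrite('pics/w3c.png',cv2.resize(u,(720,400),interpolation=cv2.INTER_CUBIC))
```

```text
[503.75903388 250.66997396  -8.73060036] [-0.6727543   0.32540113 -0.2589011 ] 0.47535076100309265
```

View pics/w3c.png

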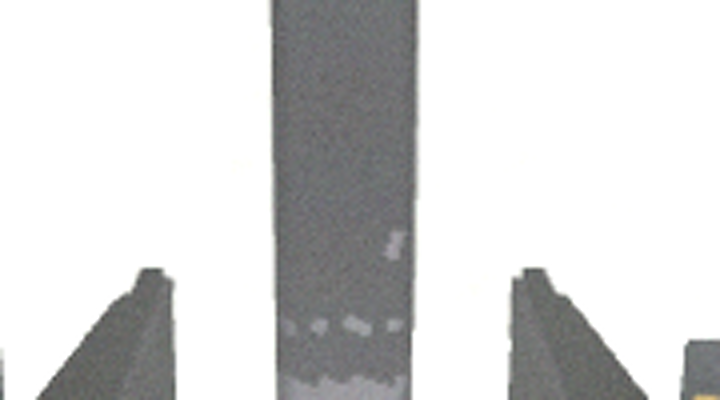

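step_arm([
  {"tx": 0, "ty": 0, "tz": 2, "roll": 0},
  {"tx": 0, "ty": 0, "tz": 4, "roll": 0},
  {"tx": 0, "ty": 0, "tz": 6, "roll": 0},
  {"tx": 0, "ty": 0, "tz": 8, "roll": 0},
  {"tx": 0, "ty": 0, "tz": 8, "roll": 0},
])

```text
t: 6.9
eef_pos: [503.8, 250.7, -16.7]
tcp_rot: [-3.141, -0.001, -2.797]
ft_force: [0.6, 0.3, 0.5]
opening: 0.472
grip_force: 0.0
```

step_arm([
  {"tx": 0, "ty": 0, "tz": 1, "roll": 0},
  {"tx": 0, "ty": 0, "tz": 2, "roll": 0},
  {"tx": 0, "ty": 0, "tz": 3, "roll": 0},
  {"tx": 0, "ty": 0, "tz": 4, "roll": 0},
  {"tx": 0, "ty": 0, "tz": 4, "roll": 0},
])

```text
t: 7.32
eef_pos: [503.9, 250.7, -20.4]
tcp_rot: [-3.141, -0.0, -2.797]
ft_force: [-0.4, 0.3, 0.5]
opening: 0.475
grip_force: 0.0
```

step_arm([
  {"tx": 0, "ty": 0, "tz": 1, "roll": 0},
  {"tx": 0, "ty": 0, "tz": 2, "roll": 0},
  {"tx": 0, "ty": 0, "tz": 3, "roll": 0},
  {"tx": 0, "ty": 0, "tz": 4, "roll": 0},
  {"tx": 0, "ty": 0, "tz": 4, "roll": 0},
])

```text
t: 7.73
eef_pos: [503.9, 250.7, -24.4]
tcp_rot: [-3.142, -0.0, -2.797]
ft_force: [-0.3, 0.4, -0.3]
opening: 0.47
grip_force: 0.0
```

Run:
```python
from h import *
d=load('pics/w3.png');K=d['mtx'];V=d['view']
tcp=np.array([503.76,250.67,-8.73]);M=R.from_euler('xyz',[-3.142,-.001,-2.797]).as_matrix()
for dep in (165,175,185,216):
    pc=np.linalg.inv(K)@np.array([275.8,238,1])*dep
    w=V[:3,:3].T@(pc-V[:3,3]); print(dep,(M.T@(w-tcp)).round(1))
s=env.state();c=optics.read_camera('wrist');cv2.imwrite('pics/w4.png',c['pixels'])
# dark width in rows
g=c['pixels'].max(2)
for r in (150,180,200,235,240,250):
    x=np.flatnonzero(np.diff((g[r]<60).astype(int)));print(r,x[(x>150)&(x<400)])
```

```text
165 [ 14.5  -0.6 -49.9]
175 [ 11.1  -0.6 -40.4]
185 [  7.8  -0.6 -30.9]
216 [-2.4 -0.6 -1.6]
150 []
180 [256 295]
200 [256 294]
235 [256 294]
240 [223 232 257 294 317 326]
250 [213 232 257 294 317 336]
```

step_arm([
  {"tx": 0, "ty": 0, "tz": 1, "roll": 0},
  {"tx": 0, "ty": 0, "tz": 2, "roll": 0},
  {"tx": 0, "ty": 0, "tz": 3, "roll": 0},
  {"tx": 0, "ty": 0, "tz": 4, "roll": 0},
  {"tx": 0, "ty": 0, "tz": 5, "roll": 0},
  {"tx": 0, "ty": 0, "tz": 5, "roll": 0},
])

```text
t: 8.28
eef_pos: [503.9, 250.7, -29.5]
tcp_rot: [-3.141, -0.0, -2.797]
ft_force: [0.3, -0.4, 0.4]
opening: 0.474
grip_force: 0.0
```

step_arm([
  {"tx": 0, "ty": 0, "tz": 1, "roll": 0},
  {"tx": 0, "ty": 0, "tz": 2, "roll": 0},
  {"tx": 0, "ty": 0, "tz": 3, "roll": 0},
  {"tx": 0, "ty": 0, "tz": 3, "roll": 0},
])

```text
t: 8.62
eef_pos: [503.9, 250.7, -32.5]
tcp_rot: [-3.142, -0.0, -2.797]
ft_force: [-0.0, 0.1, -0.6]
opening: 0.471
grip_force: 0.0
```

step_arm([
  {"tx": 0, "ty": 0, "tz": 1, "roll": 0},
  {"tx": 0, "ty": 0, "tz": 2, "roll": 0},
  {"tx": 0, "ty": 0, "tz": 2, "roll": 0},
])

```text
t: 8.87
eef_pos: [503.9, 250.7, -34.4]
tcp_rot: [-3.142, -0.0, -2.797]
ft_force: [0.3, 0.9, -0.6]
opening: 0.477
grip_force: 0.0
```

step_arm([
  {"tx": 0, "ty": 0, "tz": 0, "roll": 0},
  {"tx": 0, "ty": 0, "tz": 0, "roll": 0},
  {"tx": 0, "ty": 0, "tz": 0, "roll": 0},
  {"tx": 0, "ty": 0, "tz": 0, "roll": 0},
  {"tx": 0, "ty": 0, "tz": 0, "roll": 0},
  {"tx": 0, "ty": 0, "tz": 0, "roll": 0},
  {"tx": 0, "ty": 0, "tz": 0, "roll": 0},
  {"tx": 0, "ty": 0, "tz": 0, "roll": 0},
], grip=0)

```text
t: 9.53
eef_pos: [504.0, 250.8, -34.2]
tcp_rot: [-3.141, 0.0, -2.797]
ft_force: [0.2, -0.4, -0.1]
opening: 0.208
grip_force: 30.0
```

Gripped: 30 N at 19.8 mm. The reported TCP is about 37 mm beyond the real fingertips, so I'll use blade axis z = TCP z + 45. Plan: press the blade on the cover's outer face so it pivots in the pads until flush at 35°, then shift down its normal into the slot.

step_arm([
  {"tx": 0, "ty": 0, "tz": -10, "roll": 0},
  {"tx": 0, "ty": 0, "tz": -25, "roll": 0},
  {"tx": 0, "ty": 0, "tz": -60, "roll": 0},
  {"tx": 0, "ty": 0, "tz": -95, "roll": 0},
  {"tx": 0, "ty": 0, "tz": -130, "roll": 0},
  {"tx": 0, "ty": 0, "tz": -165, "roll": 0},
  {"tx": 0, "ty": 0, "tz": -200, "roll": 0},
  {"tx": 0, "ty": 0, "tz": -225, "roll": 0},
  {"tx": 0, "ty": 0, "tz": -225, "roll": 0},
  {"tx": 0, "ty": 0, "tz": -225, "roll": 0},
])

```text
t: 10.37
eef_pos: [504.1, 250.8, 192.3]
tcp_rot: [-3.141, 0.003, -2.797]
ft_force: [0.0, 0.4, -1.9]
opening: 0.212
grip_force: 30.0
```

Run:
```python
from h import *
p=np.load('box.npy'); s=env.state();print(s['eef_pos'],s['opening'])
for bx in (-151,-260): print(box2w(p,[(bx,0,0)]),rel(box2w(p,[(bx,0,190)])[0],p[2]+np.pi))
```

```text
[504.07560325 250.84375986 192.28683638] 0.21224916349940323
[[550.49596735 -96.70834772   0.        ]] {'tx': np.float64(73.6), 'ty': np.float64(-342.8), 'tz': np.float64(2.1), 'roll': np.float64(1.902)}
[[549.04632516  12.28201212   0.        ]] {'tx': np.float64(38.2), 'ty': np.float64(-239.7), 'tz': np.float64(2.2), 'roll': np.float64(1.902)}
```

step_arm([
  {"tx": 3, "ty": -20, "tz": 0, "roll": 0.12},
  {"tx": 6, "ty": -40, "tz": 0, "roll": 0.24},
  {"tx": 9, "ty": -60, "tz": 0, "roll": 0.36},
  {"tx": 12, "ty": -80, "tz": 0, "roll": 0.48},
  {"tx": 15, "ty": -100, "tz": 0, "roll": 0.6},
  {"tx": 18, "ty": -120, "tz": 0, "roll": 0.72},
  {"tx": 22, "ty": -140, "tz": 0, "roll": 0.84},
  {"tx": 26, "ty": -160, "tz": 0, "roll": 0.96},
  {"tx": 30, "ty": -180, "tz": 0, "roll": 1.08},
  {"tx": 34, "ty": -200, "tz": 0, "roll": 1.2},
  {"tx": 36, "ty": -220, "tz": 0, "roll": 1.32},
  {"tx": 38, "ty": -239, "tz": 0, "roll": 1.44},
])

```text
t: 11.37
eef_pos: [548.0, 11.9, 189.2]
tcp_rot: [-3.139, -0.002, 2.04]
ft_force: [0.4, 0.3, -1.7]
opening: 0.207
grip_force: 30.0
```

Run:
```python
from h import *
p=np.load('box.npy'); s=env.state()
for bx in (-151,-260): print(rel(box2w(p,[(bx,0,190)])[0],p[2]+np.pi))
```

```text
{'tx': np.float64(-98.0), 'ty': np.float64(-46.9), 'tz': np.float64(-0.8), 'roll': np.float64(0.456)}
{'tx': np.float64(-0.1), 'ty': np.float64(1.1), 'tz': np.float64(-0.8), 'roll': np.float64(0.456)}
```

step_arm([
  {"tx": 0, "ty": 0, "tz": 0, "roll": 0.12},
  {"tx": -15, "ty": -7, "tz": 0, "roll": 0.24},
  {"tx": -30, "ty": -14, "tz": 0, "roll": 0.36},
  {"tx": -45, "ty": -22, "tz": 0, "roll": 0.456},
  {"tx": -63, "ty": -30, "tz": 0, "roll": 0.456},
  {"tx": -63, "ty": -30, "tz": 0, "roll": 0.456},
  {"tx": -63, "ty": -30, "tz": 0, "roll": 0.456},
])

```text
t: 11.95
eef_pos: [550.2, -57.2, 189.4]
tcp_rot: [-3.139, -0.001, 1.589]
ft_force: [0.3, 0.1, -1.6]
opening: 0.207
grip_force: 30.0
```

Run:
```python
from h import *
p=np.load('box.npy'); s=env.state();print(s['eef_pos'],s['tcp_rot'],s['joints'][5],rel(box2w(p,[(-151,0,190)])[0],p[2]+np.pi))
S=save('side','pics/s3.png');W=save('wrist','pics/w5.png')
q=box2w(p,[(-90,0,235),(-190,0,235),(-94.6,0,176.5)])
print(proj(S,q).round(1),proj(W,q).round(1))
u=proj(S,q[:1])[0].astype(int)-[50,40];print(u)
g=cv2.resize(S['pixels'][u[1]:u[1]+100,u[0]:u[0]+100],(400,400),interpolation=cv2.INTER_CUBIC)
w=cv2.resize(W['pixels'],(400,300));w=np.vstack([w,np.zeros((100,400,3),np.uint8)])
cv2.imwrite('pics/m3.png',np.hstack([g,w]))
```

```text
[550.2393312  -57.21818125 189.40040105] [-3.13905105e+00 -6.25148535e-04  1.58858761e+00] -0.24081583894775296 {'tx': np.float64(-39.5), 'ty': np.float64(-0.4), 'tz': np.float64(-0.6), 'roll': np.float64(0.004)}
[[306.8 170. ]
 [282.5 186.7]
 [304.6 184.2]] [[271.3 421.4]
 [271.7 264.7]
 [272.3 350.1]]
[256 130]
```

View pics/m3.png

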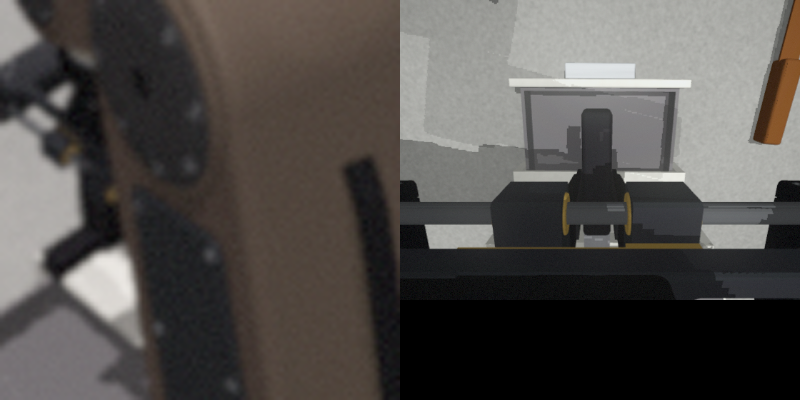

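Wrist view: the blade is held straight, centred over the drawer and deck. The deck front corners are near (160,241) and (398,241), and the pull's front corners near (231,90) and (329,90). The side view is blocked by the arm. I'll check the fit against these.

Run:
```python
from h import *
p=np.load('box.npy');W=load('pics/w5.png')
q=p[3]
P=[(-140,130,55),(-140,-130,55),(-174-q,50,41),(-174-q,-50,41)]
print(proj(W,box2w(p,P)).round(1))
im=cv2.imread('pics/w5.png').max(2)
for c in (170,385): print(c,im[225:262:2,c])
print(im[240:252:4,150:172]);print(im[240:252:4,386:410]); print(im[80:100,280], im[100,220:240],im[100,320:340])
```

```text
[[394.4 240.4]
 [152.6 239.1]
 [324.2  86.9]
 [224.1  86.4]]
170 [125 121 128 128 127 127 126 133 174 174 173 174 173 173 164  45  46  47
  46]
385 [175 173 151 149 149 146 145 131 174 234 235 236 236 235 223  59  58  58
  57]
[[119 120 121 121 120 121 120 124 140 157 156 157 159 158 158 158 157 157
  158 157 157 157]
 [124 126 123 121 123 121 121 121 139 172 173 173 172 173 173 173 173 171
  173 174 173 174]
 [121 122 121 122 121 123 122 124 132 157 171 170 171 171 170 169 168 171
  172 173 175 173]]
[[138 145 148 146 143 142 141 143 144 142 143 149 165 175 178 179 179 178
  177 177 178 180 182 183]
 [235 234 233 233 233 232 234 234 234 235 235 235 228 200 178 179 179 178
  176 177 176 177 177 176]
 [235 234 234 234 234 235 236 235 236 237 236 234 225 181 181 180 180 178
  177 175 173 174 174 174]]
[180 181 180 181 180 179 179 184 202 220 227 229 229 229 229 229 229 227
 227 228] [182 181 182 180 177 176 176 178 178 170 148 185 219 228 228 227 227 227
 228 228] [222 222 222 223 223 222 222 219 198 172 182 180 179 180 179 180 179 176
 175 174]
```

step_arm([
  {"tx": -13, "ty": 3.5, "tz": 0, "roll": 0},
  {"tx": -26, "ty": 3.5, "tz": 0, "roll": 0},
  {"tx": -39.5, "ty": 3.5, "tz": 0, "roll": 0},
  {"tx": -39.5, "ty": 3.5, "tz": 10, "roll": 0},
  {"tx": -39.5, "ty": 3.5, "tz": 15, "roll": 0},
  {"tx": -39.5, "ty": 3.5, "tz": 15, "roll": 0},
  {"tx": -39.5, "ty": 3.5, "tz": 15, "roll": 0},
])

```text
t: 12.63
eef_pos: [554.9, -96.0, 175.2]
tcp_rot: [-3.14, -0.0, 1.59]
ft_force: [-0.7, 0.4, -1.4]
opening: 0.208
grip_force: 30.0
```

step_arm([
  {"tx": 0, "ty": 0, "tz": 2, "roll": 0},
  {"tx": 0, "ty": 0, "tz": 4, "roll": 0},
  {"tx": 0, "ty": 0, "tz": 6, "roll": 0},
  {"tx": 0, "ty": 0, "tz": 8, "roll": 0},
  {"tx": 0, "ty": 0, "tz": 10, "roll": 0},
  {"tx": 0, "ty": 0, "tz": 12, "roll": 0},
  {"tx": 0, "ty": 0, "tz": 14, "roll": 0},
  {"tx": 0, "ty": 0, "tz": 15, "roll": 0},
])

```text
t: 13.3
eef_pos: [555.3, -96.1, 160.8]
tcp_rot: [3.141, 0.0, 1.59]
ft_force: [0.4, 1.8, 2.9]
opening: 0.208
grip_force: 30.0
```

step_arm([
  {"tx": 0, "ty": 0, "tz": 2, "roll": 0},
  {"tx": 0, "ty": 0, "tz": 4, "roll": 0},
  {"tx": 0, "ty": 0, "tz": 6, "roll": 0},
  {"tx": 0, "ty": 0, "tz": 8, "roll": 0},
  {"tx": 0, "ty": 0, "tz": 10, "roll": 0},
])

```text
t: 13.72
eef_pos: [555.3, -96.2, 150.6]
tcp_rot: [3.141, 0.0, 1.59]
ft_force: [-0.1, 0.2, 2.3]
opening: 0.209
grip_force: 30.0
```

step_arm([
  {"tx": 0, "ty": 0, "tz": 4, "roll": 0},
  {"tx": 0, "ty": 0, "tz": 8, "roll": 0},
  {"tx": 0, "ty": 0, "tz": 12, "roll": 0},
  {"tx": 0, "ty": 0, "tz": 16, "roll": 0},
  {"tx": 0, "ty": 0, "tz": 20, "roll": 0},
  {"tx": 0, "ty": 0, "tz": 24, "roll": 0},
  {"tx": 0, "ty": 0, "tz": 28, "roll": 0},
  {"tx": 0, "ty": 0, "tz": 32, "roll": 0},
  {"tx": 0, "ty": 0, "tz": 36, "roll": 0},
])

```text
t: 14.47
eef_pos: [555.2, -96.2, 114.4]
tcp_rot: [-3.142, 0.0, 1.59]
ft_force: [0.3, 0.7, 2.7]
opening: 0.209
grip_force: 30.0
```

step_arm([
  {"tx": 0, "ty": 0, "tz": 2, "roll": 0},
  {"tx": 0, "ty": 0, "tz": 4, "roll": 0},
  {"tx": 0, "ty": 0, "tz": 6, "roll": 0},
  {"tx": 0, "ty": 0, "tz": 8, "roll": 0},
])

```text
t: 14.8
eef_pos: [555.3, -96.2, 106.7]
tcp_rot: [3.141, 0.0, 1.59]
ft_force: [0.0, 0.5, 4.0]
opening: 0.207
grip_force: 30.0
```

step_arm([
  {"tx": 0, "ty": 0, "tz": 1, "roll": 0},
  {"tx": 0, "ty": 0, "tz": 2, "roll": 0},
  {"tx": 0, "ty": 0, "tz": 3, "roll": 0},
  {"tx": 0, "ty": 0, "tz": 3, "roll": 0},
])

```text
t: 15.13
eef_pos: [555.2, -96.2, 103.7]
tcp_rot: [-3.142, 0.0, 1.59]
ft_force: [0.7, 1.1, 3.0]
opening: 0.209
grip_force: 30.0
```

step_arm([
  {"tx": 0, "ty": 0, "tz": 1, "roll": 0},
  {"tx": 0, "ty": 0, "tz": 2, "roll": 0},
  {"tx": 0, "ty": 0, "tz": 3, "roll": 0},
  {"tx": 0, "ty": 0, "tz": 4, "roll": 0},
  {"tx": 0, "ty": 0, "tz": 5, "roll": 0},
  {"tx": 0, "ty": 0, "tz": 5, "roll": 0},
])

```text
t: 15.63
eef_pos: [555.2, -96.2, 98.6]
tcp_rot: [-3.141, 0.0, 1.59]
ft_force: [0.9, 1.1, 1.5]
opening: 0.21
grip_force: 30.0
```

step_arm([
  {"tx": 0, "ty": 0, "tz": 1, "roll": 0},
  {"tx": 0, "ty": 0, "tz": 2, "roll": 0},
  {"tx": 0, "ty": 0, "tz": 2, "roll": 0},
])

```text
t: 15.88
eef_pos: [555.2, -96.2, 96.6]
tcp_rot: [-3.141, 0.0, 1.59]
ft_force: [0.1, 0.4, 2.1]
opening: 0.208
grip_force: 30.0
```

step_arm([
  {"tx": 0, "ty": 0, "tz": 1, "roll": 0},
  {"tx": 0, "ty": 0, "tz": 2, "roll": 0},
  {"tx": 0, "ty": 0, "tz": 2, "roll": 0},
])

```text
t: 16.13
eef_pos: [555.2, -96.2, 94.6]
tcp_rot: [-3.141, 0.0, 1.59]
ft_force: [0.1, 1.4, 2.8]
opening: 0.207
grip_force: 30.0
```

step_arm([
  {"tx": 0, "ty": 0, "tz": 1, "roll": 0},
  {"tx": 0, "ty": 0, "tz": 2, "roll": 0},
  {"tx": 0, "ty": 0, "tz": 2, "roll": 0},
])

```text
t: 16.38
eef_pos: [555.3, -96.2, 92.7]
tcp_rot: [3.141, 0.0, 1.59]
ft_force: [-0.4, 1.3, 4.2]
opening: 0.21
grip_force: 30.0
```

step_arm([
  {"tx": 0, "ty": 0, "tz": 1, "roll": 0},
  {"tx": 0, "ty": 0, "tz": 2, "roll": 0},
  {"tx": 0, "ty": 0, "tz": 2, "roll": 0},
])

```text
t: 16.63
eef_pos: [555.3, -96.2, 90.8]
tcp_rot: [3.141, 0.0, 1.59]
ft_force: [0.6, 1.3, 3.8]
opening: 0.21
grip_force: 30.0
```

Run:
```python
from h import *
s=env.state();print(s['eef_pos'],s['ft_force'],s['moment'])
T=save('top','pics/t5.png');W=save('wrist','pics/w6.png')
p=np.load('box.npy');u=proj(T,box2w(p,[(-151,0,140)]))[0].astype(int);print(u)
g=cv2.resize(T['pixels'][u[1]-40:u[1]+60,u[0]-30:u[0]+70],(400,400),interpolation=cv2.INTER_CUBIC)
w=cv2.resize(np.clip(W['pixels'][100:380,140:420]*1.8,0,255).astype(np.uint8),(400,400))
cv2.imwrite('pics/m4.png',np.hstack([g,w]))
```

```text
[555.31512529 -96.2222115   90.77150138] [0.56771101 1.25847185 3.81906278] [-0.16695228 -0.12104363  0.00729674]
[311 195]
```

```bash
cat > pitch.py <<'E'
from h import *
import sys
W=load(sys.argv[1]); im=cv2.imread(sys.argv[1]).max(2)
s=env.state();M=R.from_euler('xyz',s['tcp_rot']).as_matrix();g=s['eef_pos']+[0,0,45.2]
a=s['eef_pos']
for ph in (0,25,30,35,40,45):
    f=np.radians(ph)
    def P(l,h,y=0): # l ahead of grip along blade, h up
        return g+M[:,0]*-(l*np.cos(f)-h*np.sin(f))+M[:,1]*y+np.array([0,0,l*np.sin(f)+h*np.cos(f)])
    print(ph,'rear top',proj(W,[P(-60,11,0),P(-60,-11,0),P(-60,11,10),P(-60,11,-10)]).round(1).tolist())
for c in (265,278,290): print(c,im[90:250:4,c])
for r in (170,190,210): print(r,im[r,240:320:3])
E
python3 pitch.py pics/w6.png
```

```text
0 rear top [[272.1, 146.1], [272.5, 143.3], [294.9, 146.1], [249.4, 146.1]]
25 rear top [[272.6, 144.7], [272.8, 158.9], [291.9, 144.7], [253.2, 144.7]]
30 rear top [[272.6, 147.1], [272.9, 163.7], [291.4, 147.1], [253.9, 147.1]]
35 rear top [[272.7, 150.2], [272.9, 168.9], [290.9, 150.2], [254.5, 150.2]]
40 rear top [[272.7, 153.9], [273.0, 174.5], [290.5, 153.9], [255.0, 154.0]]
45 rear top [[272.8, 158.2], [273.0, 180.4], [290.1, 158.2], [255.6, 158.2]]
265 [147 147 146 148 145 146 143 126 127 126 125 125 123 126 123 123 123 122
 122 120  72  50  52  51  49  47  47  52  48  47  48  45  45  48  44  45
  44  40  35  30]
278 [147 146 146 148 147 145 145 145 126 127 125 125 125 124 124 125 124 121
 123 121  75  49  48  49  49  50  49  43  48  49  49  42  48  45  44  38
  36  34  32  37]
290 [149 148 147 146 147 143 145 145 145 128 126 126 124 123 126 123 124 122
 121 122 113  47  48  49  48  45  45  49  47  47  45  43  49  44  46  36
  31  30  35  34]
170 [120 120 119 121 122 120 120 104  75  74  73  77  76  77  72  76  78 116
 120 121 121 122 122 121 122 122 122]
190 [117  76  77  76  76  76  43  49  49  44  44  48  50  50  49  47  46  48
 107 117 120 119 119 121 121 119 118]
210 [118  75  73  77  74  74  44  48  47  47  45  44  43  51  44  46  46  47
  83 120 119 120 116 119 120 118 119]
```

View pics/m4.png

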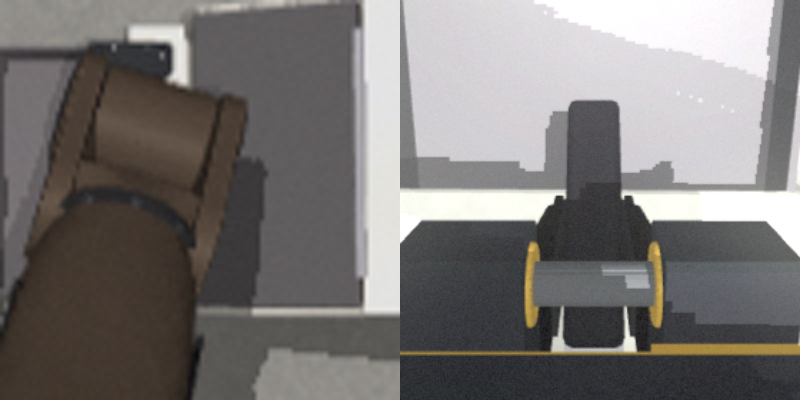

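Wrist view: handle rear at row ~171 narrows to 36 px and its front at row ~341 widens to 44 px, so the blade is tip-up. The force change near TCP z 93 matches the predicted flush height, giving a pitch of about 35–37°. Next I back off and drop to the slot line.

step_arm([
  {"tx": 1.7, "ty": 0, "tz": -3, "roll": 0},
  {"tx": 10, "ty": 0, "tz": 3, "roll": 0},
  {"tx": 20, "ty": 0, "tz": 10, "roll": 0},
  {"tx": 30, "ty": 0, "tz": 17, "roll": 0},
  {"tx": 40, "ty": 0, "tz": 24, "roll": 0},
  {"tx": 42, "ty": 0, "tz": 32, "roll": 0},
  {"tx": 40, "ty": 0, "tz": 40, "roll": 0},
  {"tx": 36.5, "ty": 0, "tz": 42, "roll": 0},
  {"tx": 36.5, "ty": 0, "tz": 42, "roll": 0},
  {"tx": 36.5, "ty": 0, "tz": 42, "roll": 0},
])

```text
t: 17.57
eef_pos: [554.6, -60.3, 48.6]
tcp_rot: [-3.141, 0.0, 1.589]
ft_force: [-0.1, -0.2, -1.4]
opening: 0.208
grip_force: 30.0
```

Run:
```python
from h import *
s=env.state();print(s['eef_pos'],s['ft_force'])
W=save('wrist','pics/w7.png');T=load('pics/top0.png');p=np.load('box.npy')
print(proj(W,box2w(p,[(-106,0,155),(-98,0,162),(-98,35,162),(-98,-35,162),(-94.6,125,176.5),(-94.6,-125,176.5)])).round())
im=W['pixels'].max(2)
for c in (265,278,290): print(c,im[150:200:2,c])
```

```text
[554.60926313 -60.32795407  48.64613361] [-0.05968299 -0.20791655 -1.39292465]
[[ 260.  512.]
 [ 259.  548.]
 [ 349.  548.]
 [ 168.  548.]
 [ 616.  607.]
 [-104.  605.]]
265 [124 125 123 124 122 123 122 122 121 122  59  52  52  47  51  48  50  47
  47  46  49  46  48  49  46]
278 [126 125 126 124 124 123 123 122 121 121  60  50  52  51  50  49  52  46
  47  48  47  47  52  49  47]
290 [126 124 125 124 122 122 122 122 122 122 111  48  48  49  53  50  49  46
  47  49  46  45  48  42  47]
```

step_arm([
  {"tx": -3.3, "ty": 0, "tz": -2.3, "roll": 0},
  {"tx": -6.6, "ty": 0, "tz": -4.6, "roll": 0},
  {"tx": -9.8, "ty": 0, "tz": -6.9, "roll": 0},
  {"tx": -13.1, "ty": 0, "tz": -9.2, "roll": 0},
  {"tx": -15, "ty": 0, "tz": -10.5, "roll": 0},
  {"tx": -16.4, "ty": 0, "tz": -11.5, "roll": 0},
  {"tx": -16.4, "ty": 0, "tz": -11.5, "roll": 0},
])

```text
t: 18.2
eef_pos: [555.0, -76.5, 60.6]
tcp_rot: [3.141, 0.0, 1.589]
ft_force: [-0.4, -0.2, -0.7]
opening: 0.205
grip_force: 30.0
```

step_arm([
  {"tx": -1.6, "ty": 0, "tz": -1.1, "roll": 0},
  {"tx": -3.3, "ty": 0, "tz": -2.3, "roll": 0},
  {"tx": -4.9, "ty": 0, "tz": -3.4, "roll": 0},
  {"tx": -4.9, "ty": 0, "tz": -3.4, "roll": 0},
])

```text
t: 18.53
eef_pos: [555.1, -81.3, 63.9]
tcp_rot: [3.141, 0.0, 1.59]
ft_force: [0.6, 0.1, -1.8]
opening: 0.207
grip_force: 30.0
```

step_arm([
  {"tx": -1.6, "ty": 0, "tz": -1.1, "roll": 0},
  {"tx": -3.3, "ty": 0, "tz": -2.3, "roll": 0},
  {"tx": -3.3, "ty": 0, "tz": -2.3, "roll": 0},
])

```text
t: 18.78
eef_pos: [555.1, -84.6, 66.2]
tcp_rot: [3.141, 0.0, 1.59]
ft_force: [0.5, -0.2, -1.0]
opening: 0.21
grip_force: 30.0
```

step_arm([
  {"tx": -1.6, "ty": 0, "tz": -1.1, "roll": 0},
  {"tx": -3.3, "ty": 0, "tz": -2.3, "roll": 0},
  {"tx": -4.9, "ty": 0, "tz": -3.4, "roll": 0},
  {"tx": -6.6, "ty": 0, "tz": -4.6, "roll": 0},
  {"tx": -6.6, "ty": 0, "tz": -4.6, "roll": 0},
])

```text
t: 19.2
eef_pos: [555.3, -91.3, 70.9]
tcp_rot: [3.141, 0.0, 1.59]
ft_force: [0.2, -0.0, -0.7]
opening: 0.207
grip_force: 30.0
```

step_arm([
  {"tx": -1.6, "ty": 0, "tz": -1.1, "roll": 0},
  {"tx": -3.3, "ty": 0, "tz": -2.3, "roll": 0},
  {"tx": -4.9, "ty": 0, "tz": -3.4, "roll": 0},
  {"tx": -6.6, "ty": 0, "tz": -4.6, "roll": 0},
  {"tx": -6.6, "ty": 0, "tz": -4.6, "roll": 0},
])

```text
t: 19.62
eef_pos: [555.4, -97.9, 75.4]
tcp_rot: [3.141, 0.0, 1.59]
ft_force: [-0.1, -0.2, -0.6]
opening: 0.212
grip_force: 30.0
```

step_arm([
  {"tx": -1.6, "ty": 0, "tz": -1.1, "roll": 0},
  {"tx": -3.3, "ty": 0, "tz": -2.3, "roll": 0},
  {"tx": -4.9, "ty": 0, "tz": -3.4, "roll": 0},
  {"tx": -4.9, "ty": 0, "tz": -3.4, "roll": 0},
  {"tx": -4.9, "ty": 0, "tz": -3.4, "roll": 0},
])

```text
t: 20.03
eef_pos: [555.5, -102.6, 78.8]
tcp_rot: [3.141, 0.0, 1.59]
ft_force: [0.1, -0.5, 0.6]
opening: 0.205
grip_force: 30.0
```

step_arm([
  {"tx": 1, "ty": 0, "tz": -1.6, "roll": 0},
  {"tx": 2, "ty": 0, "tz": -3.2, "roll": 0},
  {"tx": 3, "ty": 0, "tz": -4.8, "roll": 0},
  {"tx": 4, "ty": 0, "tz": -6.4, "roll": 0},
  {"tx": 5.1, "ty": 0, "tz": -8, "roll": 0},
])

```text
t: 20.45
eef_pos: [555.1, -97.2, 86.6]
tcp_rot: [-3.141, 0.0, 1.59]
ft_force: [-0.7, -1.9, -3.6]
opening: 0.212
grip_force: 30.0
```

step_arm([
  {"tx": 1, "ty": 0, "tz": -1.6, "roll": 0},
  {"tx": 2, "ty": 0, "tz": -3.2, "roll": 0},
  {"tx": 3, "ty": 0, "tz": -4.8, "roll": 0},
  {"tx": 4, "ty": 0, "tz": -6.4, "roll": 0},
  {"tx": 5.1, "ty": 0, "tz": -8.3, "roll": 0},
])

```text
t: 20.87
eef_pos: [555.1, -92.1, 95.0]
tcp_rot: [-3.142, 0.0, 1.59]
ft_force: [0.1, -1.3, -3.1]
opening: 0.21
grip_force: 30.0
```

step_arm([
  {"tx": 1.5, "ty": 0, "tz": -2.8, "roll": 0},
  {"tx": 3, "ty": 0, "tz": -5.6, "roll": 0},
  {"tx": 4.5, "ty": 0, "tz": -8.5, "roll": 0},
  {"tx": 6, "ty": 0, "tz": -11.4, "roll": 0},
  {"tx": 7.5, "ty": 0, "tz": -14.2, "roll": 0},
  {"tx": 8.9, "ty": 0, "tz": -17.1, "roll": 0},
])

```text
t: 21.37
eef_pos: [555.0, -83.2, 112.3]
tcp_rot: [3.141, 0.0, 1.59]
ft_force: [0.2, -2.2, -4.0]
opening: 0.208
grip_force: 30.0
```

step_arm([
  {"tx": 1.3, "ty": 0, "tz": -3, "roll": 0},
  {"tx": 2.6, "ty": 0, "tz": -6, "roll": 0},
  {"tx": 3.9, "ty": 0, "tz": -9, "roll": 0},
  {"tx": 5.2, "ty": 0, "tz": -12, "roll": 0},
  {"tx": 6.4, "ty": 0, "tz": -15, "roll": 0},
  {"tx": 7.4, "ty": 0, "tz": -17.8, "roll": 0},
  {"tx": 7.4, "ty": 0, "tz": -17.8, "roll": 0},
])

```text
t: 21.95
eef_pos: [555.0, -75.7, 130.4]
tcp_rot: [3.141, 0.0, 1.59]
ft_force: [-0.2, -2.2, -3.1]
opening: 0.207
grip_force: 30.0
```

```bash
cat > cov.py <<'E'
from h import *
import sys
n=sys.argv[1];p=np.load('box.npy').copy();p[0]+=2
s=env.state();print(s['t'],s['eef_pos'].round(1),s['ft_force'].round(1))
T=save('top',f'pics/t{n}.png');S=save('side',f'pics/s{n}.png');W=save('wrist',f'pics/w{n}.png')
im=T['pixels'].max(2).astype(int)
for th in range(0,85,10):
    a=np.radians(35-th);r=150
    e=np.array([33-r*np.cos(a)-8*np.sin(a),0,256-r*np.sin(a)+8*np.cos(a)])
    print(th,e.round()[[0,2]],*[proj(T,box2w(p,[e+[0,y,0]]))[0].round(1) for y in (125,-125)])
for r in (150,155,160,165,170,225): print(r,im[r,308:352:2])
E
python3 cov.py a
```

```text
21.95 [555.  -75.7 130.4] [-0.2 -2.2 -3.1]
0 [-94. 177.] [329.  157.8] [329.3 231.6]
10 [-106.  200.] [326.2 156.9] [326.4 231.6]
20 [-114.  225.] [324.6 155.8] [324.9 231.6]
30 [-117.  251.] [324.4 154.6] [324.7 231.6]
40 [-116.  277.] [325.6 153.4] [325.9 231.7]
50 [-110.  303.] [328.3 152.1] [328.6 231.7]
60 [-100.  327.] [332.4 151. ] [332.7 231.7]
70 [-85. 349.] [337.8 149.9] [338.2 231.8]
80 [-67. 368.] [344.5 148.9] [345.  231.8]
150 [152 150 145 148 151 151 150 147 151 147 149 148 145 144 147 145 148 148
 144 147 145 148]
155 [145 150 148 148 148 144 144 147 147 146 148 150 147 148 148 131 131 139
 114 133 137 145]
160 [146 148 147 143 151 148 150 131 126 108 105 101 104 103 102 103 104 103
 102 102 102 105]
165 [ 54  58  58  53  51  94 227 226 206 121 104 102 104 102 102 103 104 104
 103 105 102 104]
170 [ 53  57  57  58  56  50 227 227 207 123 104 104 103 101 101 101 103 104
 102 104 103 104]
225 [ 67  67  66  67  64  59  55  46  80  74  62  64  63  63  62  62  64 104
 105 105 104 104]
```

The cover's edge has moved outward in the top image (col 329 → 325), so it is lifting by roughly 15–20°. I'll continue along the arc.

step_arm([
  {"tx": 1, "ty": 0, "tz": -3, "roll": 0},
  {"tx": 2, "ty": 0, "tz": -6, "roll": 0},
  {"tx": 3, "ty": 0, "tz": -9, "roll": 0},
  {"tx": 4, "ty": 0, "tz": -12, "roll": 0},
  {"tx": 5, "ty": 0, "tz": -15, "roll": 0},
  {"tx": 5.8, "ty": 0, "tz": -18.4, "roll": 0},
  {"tx": 6.6, "ty": 0, "tz": -22, "roll": 0},
  {"tx": 7.4, "ty": 0, "tz": -25.5, "roll": 0},
  {"tx": 8.1, "ty": 0, "tz": -29, "roll": 0},
  {"tx": 8.9, "ty": 0, "tz": -33, "roll": 0},
  {"tx": 9.9, "ty": 0, "tz": -37.2, "roll": 0},
  {"tx": 9.9, "ty": 0, "tz": -37.2, "roll": 0},
])

```text
t: 23.1
eef_pos: [554.9, -65.9, 167.9]
tcp_rot: [3.141, 0.0, 1.59]
ft_force: [-0.1, -1.2, -2.8]
opening: 0.209
grip_force: 30.0
```

```bash
python3 cov.py b | grep -v '^[0-9]*0 \[-'
```

```text
23.1 [554.9 -65.9 167.9] [-0.1 -1.2 -2.8]
150 [151 146 146 146 151 150 147 147 150 147 147 146 144 145 144 143 147 145
 144 147 146 145]
155 [141 148 146 147 147 141 144 135 122 124 129 128 128 135 136 138 127 130
 118 116 117 122]
160 [145 146 149 142 150 147 133 129 112 114 115 115 115 113 114 114 113 115
 116 114 115 115]
165 [ 56  54  53  59  90 225 225 203 169 113 112 114 114 114 115 114 116 116
 116 116 113 114]
170 [ 51  43  58  57 137 224 215 206 171 115 114 114 114 115 115 115 115 113
 114 114 115 115]
225 [ 69  67  66  65  59  49  79  80  73 114  67  66  68  69  70  70 111 115
 115 114 116 116]
```

step_arm([
  {"tx": 0.7, "ty": 0, "tz": -4, "roll": 0},
  {"tx": 1.4, "ty": 0, "tz": -8, "roll": 0},
  {"tx": 2, "ty": 0, "tz": -12, "roll": 0},
  {"tx": 2.6, "ty": 0, "tz": -16, "roll": 0},
  {"tx": 2.8, "ty": 0, "tz": -20, "roll": 0},
  {"tx": 3, "ty": 0, "tz": -24, "roll": 0},
  {"tx": 3.2, "ty": 0, "tz": -28, "roll": 0},
  {"tx": 3.4, "ty": 0, "tz": -32, "roll": 0},
  {"tx": 3.4, "ty": 0, "tz": -36, "roll": 0},
  {"tx": 3.4, "ty": 0, "tz": -40, "roll": 0},
  {"tx": 3.4, "ty": 0, "tz": -40, "roll": 0},
])

```text
t: 24.17
eef_pos: [554.8, -62.5, 207.8]
tcp_rot: [3.141, 0.0, 1.59]
ft_force: [-1.2, 0.9, -2.7]
opening: 0.207
grip_force: 30.0
```

```bash
python3 cov.py c | grep -v '^[0-9]*0 \[-'
```

```text
24.1667 [554.8 -62.5 207.8] [-1.2  0.9 -2.7]
150 [149 146 145 148 149 148 148 150 147 145 145 146 144 144 144 144 147 145
 144 146 144 145]
155 [143 147 146 146 146 143 127 128 115 113 112 113 113 115 115 113 115 113
 112 111 110 111]
160 [ 84  89  98  93 129 146 130 127 105 113 113 113 112 113 113 112 112 113
 112 111 112 109]
165 [ 56  58  52  56  89 226 225 205 164 112 113 115 114 112 113 112 114 112
 113 112 112 113]
170 [ 60  55  52  44 180 207 206 206 165 112 113 112 111 113 113 113 113 113
 113 113 110 110]
225 [ 70  69  67  61  53  49  81  85  86 116  79  74  73  74  72  74  74 115
 114 114 114 116]
```

Run:
```python
from h import *
for n in ('t2','t5','ta','tb','tc'):
    im=cv2.imread(f'pics/{n}.png').max(2).astype(int)
    print(n,im[147:162,332],im[147:162,345],'R:',im[170,318:334])
```

```text
t2 [152 150 145 146 148 143 145 149 149 167 156 119 100  97  97] [144 147 148 150 148 147 146 145 179 168 121  96  95  98  98] R: [228 228 227 228 229 229 229 228 228 213 141  93  97  95  98  98]
t5 [149 150 148 147 147 142 146 148 149 166 156 119  97  96  95] [143 147 148 149 147 146 143 144 176 168 119  95  97  97  97] R: [ 58  57  54  57  56  54 174 224 228 210 138  94  97  96  97  98]
ta [148 148 145 145 143 142 145 147 147 126 103 103 104 104 103] [144 146 148 147 147 147 143 142 130 108 103 104 104 102 104] R: [ 50 221 227 227 227 210 207 206 123 104 104 103 104 104 103 103]
tb [148 147 144 144 144 142 145 145 128 116 113 112 114 115 113] [141 143 146 146 146 144 141 125 116 116 116 113 115 116 114] R: [224 217 215 208 206 205 171 123 115 112 114 115 114 115 114 114]
tc [148 145 144 144 144 141 144 125 113 113 113 112 112 112 112] [141 143 147 146 146 144 142 125 111 112 110 113 113 112 114] R: [207 207 206 206 206 203 165 114 112 112 113 113 112 114 111 113]
```

Run:
```python
from h import *
for n in ('w5','w6','w7','wa','wb','wc'):
    im=cv2.imread(f'pics/{n}.png').max(2).astype(int)
    print(n,im[140:190:2,276]); print([np.flatnonzero(im[r,235:315]<62)[[0,-1]]+235 for r in (180,190,200)])
```

```text
w5 [137 136 136 134 133 134  64  63  63  68  70  69  67  67  66  68  66  64
  63  63  61  60  62  59  60]
[array([255, 295]), array([255, 295]), array([255, 295])]
w6 [122 124 126 124 125 123 124 123 121 120 122 121 122 123 121  76  50  46
  48  47  51  46  50  49  50]
[array([257, 292]), array([257, 292]), array([257, 293])]
w7 [127 127 128 125 126 126 125 125 125 125 123 123 124 123 122  57  55  51
  48  49  55  52  48  48  48]
[array([258, 292]), array([257, 292]), array([257, 293])]
wa [140 139 139 137 140 138 139 136 135 135 127  56  65  65  62  64  63  62
  61  59  61  61  62  60  60]
[array([256, 293]), array([256, 293]), array([256, 293])]
wb [135 135 133 135 134 134 132 132 132  55  62  69  73  68  72  67  69  66
  66  65  67  66  66  67  67]
[array([256, 294]), array([256, 294]), array([256, 294])]
wc [133 131 129 129 131 131 129 120  49  54  56  62  65  65  65  63  63  63
  70  70  70  69  69  70  69]
[array([255, 295]), array([255, 295]), array([255, 295])]
```

step_arm([
  {"tx": 0, "ty": 0, "tz": -4, "roll": 0},
  {"tx": 0, "ty": 0, "tz": -8, "roll": 0},
  {"tx": -0.5, "ty": 0, "tz": -12, "roll": 0},
  {"tx": -1, "ty": 0, "tz": -16, "roll": 0},
  {"tx": -1.5, "ty": 0, "tz": -20, "roll": 0},
  {"tx": -2, "ty": 0, "tz": -24, "roll": 0},
  {"tx": -2.5, "ty": 0, "tz": -28, "roll": 0},
  {"tx": -3, "ty": 0, "tz": -32, "roll": 0},
  {"tx": -3.5, "ty": 0, "tz": -36, "roll": 0},
  {"tx": -4, "ty": 0, "tz": -40, "roll": 0},
  {"tx": -4, "ty": 0, "tz": -40, "roll": 0},
])

```text
t: 25.23
eef_pos: [554.9, -66.9, 247.8]
tcp_rot: [3.141, 0.001, 1.59]
ft_force: [-0.4, -0.7, -2.7]
opening: 0.206
grip_force: 30.0
```

```bash
python3 cov.py d | head -1
python3 - <<'E'
from h import *
im=cv2.imread('pics/td.png').max(2).astype(int); print(im[147:162,332],im[147:162,345],'R:',im[170,318:338])
im=cv2.imread('pics/wd.png').max(2).astype(int); print(im[140:190:2,276])
E
```

```text
25.2333 [554.9 -66.9 247.8] [-0.4 -0.7 -2.7]
[146 148 143 146 143 140 126 108 100 101 100 100 101 102 100] [141 142 145 146 148 144 125 104 101 101 101 100 100 101 102] R: [ 61  61  72  90 111 134 146 179 113  89  86  88  98 100 100 103 102 101
 101 102]
[131 129 129 128 127 128  55  49  52  53  52  48  55  53  54  52  53  51
  51  58  57  58  58  54  57]
```

step_arm([
  {"tx": -1, "ty": 0, "tz": -4, "roll": 0},
  {"tx": -2, "ty": 0, "tz": -8, "roll": 0},
  {"tx": -3, "ty": 0, "tz": -12, "roll": 0},
  {"tx": -4, "ty": 0, "tz": -16, "roll": 0},
  {"tx": -5, "ty": 0, "tz": -20, "roll": 0},
  {"tx": -6, "ty": 0, "tz": -24, "roll": 0},
  {"tx": -7, "ty": 0, "tz": -28, "roll": 0},
  {"tx": -8, "ty": 0, "tz": -32, "roll": 0},
  {"tx": -9, "ty": 0, "tz": -36, "roll": 0},
  {"tx": -10, "ty": 0, "tz": -40, "roll": 0},
  {"tx": -10, "ty": 0, "tz": -44, "roll": 0},
  {"tx": -10, "ty": 0, "tz": -44, "roll": 0},
])

```text
t: 26.38
eef_pos: [555.0, -76.6, 291.9]
tcp_rot: [3.141, 0.0, 1.59]
ft_force: [-1.3, 0.7, -2.6]
opening: 0.21
grip_force: 30.0
```

```bash
python3 cov.py e | head -1
python3 - <<'E'
from h import *
im=cv2.imread('pics/te.png').max(2).astype(int); print(im[147:162,332],im[147:162,345],'R:',im[170,318:338],im[160,318:342])
im=cv2.imread('pics/we.png').max(2).astype(int); print(im[140:190:2,276])
E
```

```text
26.3833 [555.  -76.6 291.9] [-1.3  0.7 -2.6]
[147 145 144 145 118  97  94  96  95  95  95  96  96  94  94] [141 142 146 147 146 125 101  94  95  95  95  96  95  93  96] R: [75 72 72 72 70 71 69 67 70 66 63 62 63 58 56 58 68 64 80 66] [ 53  58  88  42  54  50 121 125 124 119 109 103  73  94  94  94  95  97
  94  94  96  93  95  94]
[129 128 130 128 127 127  67  55  49  50  54  53  51  52  50  50  53  54
  61  54  53  56  54  54  56]
```

The cover is now at roughly 55–60° (edge ~315 mm high). I'll withdraw along the blade, then turn it across the drawer.

step_arm([
  {"tx": 8, "ty": 0, "tz": -2, "roll": 0},
  {"tx": 18, "ty": 0, "tz": -5, "roll": 0},
  {"tx": 28, "ty": 0, "tz": -9, "roll": 0},
  {"tx": 38, "ty": 0, "tz": -13, "roll": 0},
  {"tx": 50, "ty": 0, "tz": -17, "roll": 0},
  {"tx": 65, "ty": 0, "tz": -17, "roll": 0},
  {"tx": 90, "ty": 0, "tz": -10, "roll": 0},
  {"tx": 120, "ty": 0, "tz": 0, "roll": 0},
  {"tx": 120, "ty": 0, "tz": 0, "roll": 0},
  {"tx": 120, "ty": 0, "tz": 0, "roll": 0},
])

```text
t: 27.37
eef_pos: [552.3, 45.4, 291.0]
tcp_rot: [-3.141, 0.0, 1.593]
ft_force: [-0.1, -0.2, -0.9]
opening: 0.205
grip_force: 30.0
```

```bash
python3 cov.py f | head -1
python3 - <<'E'
from h import *
im=cv2.imread('pics/tf.png').max(2).astype(int); print(im[147:162,332],im[147:162,345],'R:',im[170,318:338])
p=np.load('box.npy');p[0]+=3;print(rel(box2w(p,[(-210,21,120)])[0],p[2]+np.pi/2))
print(rel(box2w(p,[(-290,21,230)])[0],p[2]+np.pi/2), env.state()['joints'].round(2))
W=load('pics/wf.png')
E
```

```text
27.3667 [552.3  45.4 291. ] [-0.1 -0.2 -0.9]
[147 147 145 144 119  97  95  94  95  95  94  96  95  95  96] [141 142 146 146 145 126 101  95  95  96  94  96  95  93  95] R: [226 225 225 225 224 226 208 205 205 207 138 104  72  93  94  95  94  96
  95  95]
{'tx': np.float64(-81.0), 'ty': np.float64(19.3), 'tz': np.float64(171.5), 'roll': np.float64(1.576)}
{'tx': np.float64(-1.0), 'ty': np.float64(19.8), 'tz': np.float64(61.5), 'roll': np.float64(1.576)} [-0.04  0.29  1.57 -0.    1.28 -0.06]
```

Cover unchanged and held open. Rotate 90° here, descending a little.

step_arm([
  {"tx": 0, "ty": 2, "tz": 5, "roll": 0.12},
  {"tx": 0, "ty": 4, "tz": 10, "roll": 0.24},
  {"tx": 0, "ty": 6, "tz": 15, "roll": 0.36},
  {"tx": 0, "ty": 8, "tz": 20, "roll": 0.48},
  {"tx": 0, "ty": 10, "tz": 25, "roll": 0.6},
  {"tx": 0, "ty": 12, "tz": 30, "roll": 0.72},
  {"tx": 0, "ty": 14, "tz": 35, "roll": 0.84},
  {"tx": 0, "ty": 16, "tz": 40, "roll": 0.96},
  {"tx": 0, "ty": 18, "tz": 45, "roll": 1.08},
  {"tx": 0, "ty": 19, "tz": 50, "roll": 1.2},
  {"tx": 0, "ty": 19, "tz": 55, "roll": 1.32},
  {"tx": 0, "ty": 19, "tz": 60, "roll": 1.44},
])

```text
t: 28.52
eef_pos: [571.9, 42.8, 231.1]
tcp_rot: [3.141, -0.001, 0.143]
ft_force: [-0.4, -0.4, -0.4]
opening: 0.207
grip_force: 30.0
```

Run:
```python
from h import *
p=np.load('box.npy');p[0]+=3;print(rel(box2w(p,[(-210,21,100)])[0],p[2]+np.pi/2))
```

```text
{'tx': np.float64(-9.7), 'ty': np.float64(79.7), 'tz': np.float64(131.1), 'roll': np.float64(0.129)}
```

step_arm([
  {"tx": -3, "ty": 20, "tz": 10, "roll": 0.1},
  {"tx": -6, "ty": 45, "tz": 30, "roll": 0.129},
  {"tx": -9.7, "ty": 70, "tz": 60, "roll": 0.129},
  {"tx": -9.7, "ty": 79.7, "tz": 90, "roll": 0.129},
  {"tx": -9.7, "ty": 79.7, "tz": 115, "roll": 0.129},
  {"tx": -9.7, "ty": 79.7, "tz": 131, "roll": 0.129},
  {"tx": -9.7, "ty": 79.7, "tz": 131, "roll": 0.129},
  {"tx": -9.7, "ty": 79.7, "tz": 131, "roll": 0.129},
])

```text
t: 29.18
eef_pos: [574.0, -37.2, 100.1]
tcp_rot: [-3.142, 0.001, 0.02]
ft_force: [0.4, 0.2, -0.5]
opening: 0.209
grip_force: 30.0
```

Run:
```python
from h import *
s=env.state();print(s['eef_pos'],s['tcp_rot'],s['ft_force'])
W=save('wrist','pics/wg.png');S=save('side','pics/sg.png')
p=np.load('box.npy');p[0]+=3;q=p[3]
print(proj(W,box2w(p,[(-140,109,43),(-250,109,43),(-140,-109,43),(-260,-109,43),(-210,21,145)])).round())
u=proj(S,box2w(p,[(-180,0,60)]))[0].astype(int);print(u)
g=cv2.resize(S['pixels'][max(u[1]-110,0):u[1]+70,u[0]-70:u[0]+110],(400,400))
w=cv2.resize(np.clip(W['pixels']*1.4,0,255).astype(np.uint8),(400,300));w=np.vstack([w,np.zeros((100,400,3),np.uint8)])
cv2.imwrite('pics/m5.png',np.hstack([g,w]))
```

```text
[573.98090729 -37.20679333 100.06503056] [-3.14158492e+00  6.77534556e-04  1.97303275e-02] [ 0.37006123  0.23833462 -0.54683477]
[[369. 102.]
 [222. 101.]
 [351. 353.]
 [219. 352.]
 [275. 266.]]
[282 222]
```

View pics/m5.png

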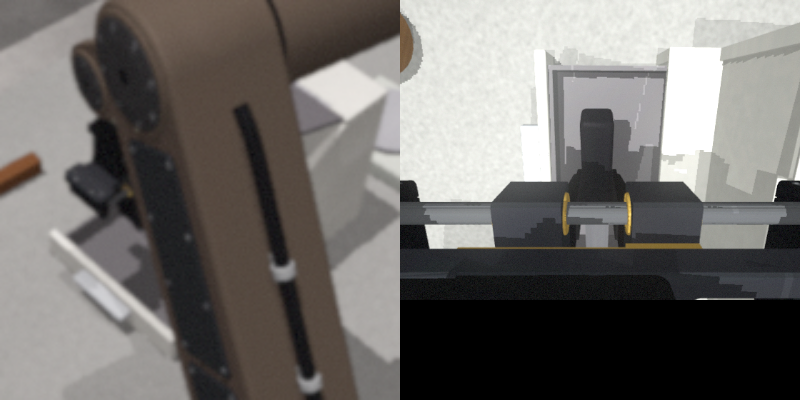

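Wrist view: the drawer interior spans columns ~215–367, with the blade at column 275 parallel to its front and the handle end at row 152, well inside the wall at row ~95. The side view shows nothing touching. Descend.

step_arm([
  {"tx": 0, "ty": 2, "tz": 25, "roll": 0},
  {"tx": 0, "ty": 2, "tz": 50, "roll": 0},
  {"tx": 0, "ty": 2, "tz": 75, "roll": 0},
  {"tx": 0, "ty": 2, "tz": 90, "roll": 0},
  {"tx": 0, "ty": 2, "tz": 95, "roll": 0},
  {"tx": 0, "ty": 2, "tz": 99, "roll": 0},
  {"tx": 0, "ty": 2, "tz": 103, "roll": 0},
  {"tx": 0, "ty": 2, "tz": 106, "roll": 0},
])

```text
t: 29.95
eef_pos: [575.4, -38.7, -4.6]
tcp_rot: [3.141, -0.004, 0.021]
ft_force: [3.0, 0.1, 2.8]
opening: 0.207
grip_force: 30.0
```

step_arm([
  {"tx": 0, "ty": 0, "tz": 3, "roll": 0},
  {"tx": 0, "ty": 0, "tz": 6, "roll": 0},
  {"tx": 0, "ty": 0, "tz": 9, "roll": 0},
  {"tx": 0, "ty": 0, "tz": 11, "roll": 0},
  {"tx": 0, "ty": 0, "tz": 11, "roll": 0},
])

```text
t: 30.37
eef_pos: [574.0, -38.6, -17.2]
tcp_rot: [3.141, -0.0, 0.021]
ft_force: [2.5, -0.4, 3.2]
opening: 0.208
grip_force: 30.0
```

step_arm([
  {"tx": 0, "ty": 0, "tz": 1, "roll": 0},
  {"tx": 0, "ty": 0, "tz": 2, "roll": 0},
  {"tx": 0, "ty": 0, "tz": 3, "roll": 0},
  {"tx": 0, "ty": 0, "tz": 3, "roll": 0},
])

```text
t: 30.7
eef_pos: [575.0, -38.6, -19.3]
tcp_rot: [3.141, -0.003, 0.021]
ft_force: [2.9, 0.4, 9.9]
opening: 0.21
grip_force: 30.0
```

step_arm([
  {"tx": 0, "ty": 0, "tz": -1, "roll": 0},
  {"tx": 0, "ty": 0, "tz": -1, "roll": 0},
  {"tx": 0, "ty": 0, "tz": -1, "roll": 0},
  {"tx": 0, "ty": 0, "tz": -1, "roll": 0},
  {"tx": 0, "ty": 0, "tz": -1, "roll": 0},
  {"tx": 0, "ty": 0, "tz": -1, "roll": 0},
  {"tx": 0, "ty": 0, "tz": -1, "roll": 0},
], grip=40)

```text
t: 31.28
eef_pos: [573.8, -38.5, -19.1]
tcp_rot: [3.142, 0.0, 0.021]
ft_force: [-0.4, 0.6, -0.7]
opening: 0.422
grip_force: 0.0
```

step_arm([
  {"tx": 0, "ty": 0, "tz": -5, "roll": 0},
  {"tx": 0, "ty": 0, "tz": -15, "roll": 0},
  {"tx": 0, "ty": 0, "tz": -30, "roll": 0},
  {"tx": 0, "ty": 0, "tz": -60, "roll": 0},
  {"tx": 0, "ty": 0, "tz": -90, "roll": 0},
  {"tx": 0, "ty": 0, "tz": -120, "roll": 0},
  {"tx": 0, "ty": -40, "tz": -130, "roll": 0},
  {"tx": 0, "ty": -80, "tz": -130, "roll": 0},
  {"tx": 0, "ty": -120, "tz": -130, "roll": 0},
  {"tx": 0, "ty": -160, "tz": -130, "roll": 0},
  {"tx": 0, "ty": -160, "tz": -130, "roll": 0},
])

```text
t: 32.2
eef_pos: [570.0, 127.0, 112.2]
tcp_rot: [-3.141, -0.001, 0.025]
ft_force: [0.2, 0.2, -0.6]
opening: 0.426
grip_force: 0.0
```

Run:
```python
from h import *
s=env.state();print(s['eef_pos'],s['ft_force'],s['opening'])
T=save('top','pics/th.png');W=save('wrist','pics/wh.png')
p=np.load('box.npy');p[0]+=3
print(rel(box2w(p,[(-330,0,100)])[0],p[2]+np.pi))
# dark region in drawer, top view
b=proj(T,box2w(p,[(-135,100,12),(-245,-100,12)])).astype(int);print(b)
im=T['pixels'].max(2).astype(int)
for r in range(165,235,4): print(r,im[r,274:316:2])
```

```text
[570.01737604 127.04492951 112.2364569 ] [ 0.22004436  0.15751546 -0.56615988] 0.4264433617138213
{'tx': np.float64(-20.2), 'ty': np.float64(40.0), 'tz': np.float64(11.8), 'roll': np.float64(-1.56)}
[[313 170]
 [283 224]]
165 [149 226 230 119 147 143 140 142 145 147 148 148 144 148 147 145 149 150
 150 104 228]
169 [146 226 230 102  71  72  72  72  69  68  67  68  69  67  67  68  68  69
  69  55 227]
173 [136 226 230 101 101 118 119 119 118 118 119 119 120 118 118 121 118 118
 116 115 227]
177 [128 226 231  99 117 119 119 117 119  46  45  45 119 120 116 117 118 118
 117 117 229]
181 [127 225 229 102 115 117 119 118 118  45  45  37 119 118 119 117 118 117
 120 118 229]
185 [183 229 229 101 115 119 118 119 117  44  46  41 119 120 118 117 120 117
 117 118 229]
189 [182 227 230  88 117 121 119 119 119  48  48  39 119 119 116 118 118 117
 118 119 229]
193 [155 158 159  67  95 119 120 118 119  45  46  34 119 119 120 119 118 117
 119 118 229]
197 [135 156 156  68  78  76  76 117 120  46  45  33 116 118 118 117 119 118
 118 118 229]
201 [135 157 159  67  76  75  77  76 118 182 185 166 118 120 119 120 120 118
 118 120 228]
205 [136 157 157  65  75  75  75  77  76 196 202 169 120 120 119 119 121 119
 120 119 228]
209 [135 160 162  65  75  77  74  75  77 195 202 170 120 120 119 121 120 119
 121 119 229]
213 [ 72 156 158  66  77  77  77  76  75 191 202 170 119 119 120 120 121 119
 120 101 229]
217 [ 73 159 158  69  77  77  76  76  74 125 203 170 119 121 120 119 121 120
 119 119 228]
221 [ 76 205 212  84  75  77  75  75  78  78 117 119 119 119 120 120 120 119
 120 119 230]
225 [133 225 195  90 105  95  64  65  77  78  76 121 122 121 121 120 119 120
 119 119 229]
229 [ 75 138 122  75  92  92  91  89  92  89  90  89  89  88  87  89  89  94
  98 115 227]
233 [ 73  72  73  72  90  92  90  90  92  89  94  87 148 147 146 142 145 147
 144 130 142]
```

The blade lies flat in the drawer, clear of the walls (top view rows 175–219, cols 292–297). Next: close the fingers, turn back, and push the pull.

step_arm([
  {"tx": -2, "ty": 0, "tz": 0, "roll": -0.12},
  {"tx": -4, "ty": 4, "tz": 0, "roll": -0.24},
  {"tx": -6, "ty": 8, "tz": 0, "roll": -0.36},
  {"tx": -8, "ty": 12, "tz": 0, "roll": -0.48},
  {"tx": -10, "ty": 16, "tz": 0, "roll": -0.6},
  {"tx": -12, "ty": 20, "tz": 0, "roll": -0.72},
  {"tx": -14, "ty": 24, "tz": 0, "roll": -0.84},
  {"tx": -16, "ty": 28, "tz": 0, "roll": -0.96},
  {"tx": -18, "ty": 32, "tz": 0, "roll": -1.08},
  {"tx": -20, "ty": 36, "tz": 0, "roll": -1.2},
  {"tx": -20, "ty": 38, "tz": 0, "roll": -1.32},
  {"tx": -20, "ty": 40, "tz": 0, "roll": -1.44},
], grip=0)

```text
t: 33.3
eef_pos: [551.4, 79.3, 111.5]
tcp_rot: [3.141, 0.0, 1.465]
ft_force: [0.1, -0.1, -0.9]
opening: 0.001
grip_force: 0.0
```

Run:
```python
from h import *
p=np.load('box.npy');p[0]+=3
print(rel(box2w(p,[(-330,0,-15)])[0],p[2]+np.pi),rel(box2w(p,[(-184,0,-15)])[0],p[2]+np.pi))
```

```text
{'tx': np.float64(3.0), 'ty': np.float64(-0.7), 'tz': np.float64(126.5), 'roll': np.float64(-0.119)} {'tx': np.float64(-142.0), 'ty': np.float64(16.7), 'tz': np.float64(126.6), 'roll': np.float64(-0.119)}
```

step_arm([
  {"tx": 5, "ty": 0, "tz": 30, "roll": -0.119},
  {"tx": 5, "ty": 0, "tz": 60, "roll": -0.119},
  {"tx": 5, "ty": 0, "tz": 90, "roll": -0.119},
  {"tx": 5, "ty": 0, "tz": 115, "roll": -0.119},
  {"tx": 5, "ty": 0, "tz": 126, "roll": -0.119},
  {"tx": 5, "ty": 0, "tz": 126, "roll": -0.119},
  {"tx": 5, "ty": 0, "tz": 126, "roll": -0.119},
])

```text
t: 33.88
eef_pos: [552.3, 85.3, -14.4]
tcp_rot: [-3.142, 0.0, 1.579]
ft_force: [-0.7, -0.6, 0.4]
opening: 0.007
grip_force: 0.0
```

step_arm([
  {"tx": -8, "ty": 0, "tz": 0, "roll": 0},
  {"tx": -16, "ty": 0, "tz": 0, "roll": 0},
  {"tx": -22, "ty": 0, "tz": 0, "roll": 0},
  {"tx": -28, "ty": 0, "tz": 0, "roll": 0},
  {"tx": -34, "ty": 0, "tz": 0, "roll": 0},
  {"tx": -40, "ty": 0, "tz": 0, "roll": 0},
  {"tx": -46, "ty": 0, "tz": 0, "roll": 0},
])

```text
t: 34.47
eef_pos: [552.6, 39.4, -14.8]
tcp_rot: [3.141, 0.0, 1.58]
ft_force: [0.2, 2.3, 1.8]
opening: 0.005
grip_force: 1.1
```

step_arm([
  {"tx": -6, "ty": 0, "tz": 0, "roll": 0},
  {"tx": -12, "ty": 0, "tz": 0, "roll": 0},
  {"tx": -18, "ty": 0, "tz": 0, "roll": 0},
  {"tx": -24, "ty": 0, "tz": 0, "roll": 0},
  {"tx": -30, "ty": 0, "tz": 0, "roll": 0},
  {"tx": -36, "ty": 0, "tz": 0, "roll": 0},
  {"tx": -42, "ty": 0, "tz": 0, "roll": 0},
  {"tx": -48, "ty": 0, "tz": 0, "roll": 0},
  {"tx": -54, "ty": 0, "tz": 0, "roll": 0},
  {"tx": -60, "ty": 0, "tz": 0, "roll": 0},
  {"tx": -66, "ty": 0, "tz": 0, "roll": 0},
  {"tx": -72, "ty": 0, "tz": 0, "roll": 0},
])

```text
t: 35.47
eef_pos: [553.0, -32.6, -15.1]
tcp_rot: [-3.142, 0.0, 1.58]
ft_force: [2.3, 3.6, -0.2]
opening: 0.004
grip_force: 1.1
```

step_arm([
  {"tx": -4, "ty": 0, "tz": 0, "roll": 0},
  {"tx": -8, "ty": 0, "tz": 0, "roll": 0},
  {"tx": -12, "ty": 0, "tz": 0, "roll": 0},
  {"tx": -16, "ty": 0, "tz": 0, "roll": 0},
  {"tx": -19, "ty": 0, "tz": 0, "roll": 0},
  {"tx": -22, "ty": 0, "tz": 0, "roll": 0},
  {"tx": -25, "ty": 0, "tz": 0, "roll": 0},
])

```text
t: 36.05
eef_pos: [553.2, -57.2, -15.1]
tcp_rot: [-3.141, 0.0, 1.58]
ft_force: [1.8, 2.0, -0.5]
opening: 0.005
grip_force: 1.1
```

step_arm([
  {"tx": -1, "ty": 0, "tz": 0, "roll": 0},
  {"tx": -2, "ty": 0, "tz": 0, "roll": 0},
  {"tx": -3, "ty": 0, "tz": 0, "roll": 0},
  {"tx": -3, "ty": 0, "tz": 0, "roll": 0},
])

```text
t: 36.38
eef_pos: [553.1, -60.1, -15.1]
tcp_rot: [-3.141, 0.0, 1.58]
ft_force: [-0.6, -0.1, -0.4]
opening: 0.006
grip_force: 0.0
```

step_arm([
  {"tx": -1, "ty": 0, "tz": 0, "roll": 0},
  {"tx": -2, "ty": 0, "tz": 0, "roll": 0},
  {"tx": -3, "ty": 0, "tz": 0, "roll": 0},
])

```text
t: 36.63
eef_pos: [553.1, -62.8, -15.1]
tcp_rot: [-3.141, -0.0, 1.58]
ft_force: [1.2, 12.0, 1.5]
opening: 0.005
grip_force: 6.5
```

step_arm([
  {"tx": -1, "ty": 0, "tz": 0, "roll": 0},
  {"tx": -2, "ty": 0, "tz": 0, "roll": 0},
])

```text
t: 36.8
eef_pos: [553.0, -62.9, -15.0]
tcp_rot: [-3.141, -0.002, 1.579]
ft_force: [4.8, 28.2, 2.6]
opening: 0.003
grip_force: 14.3
```

Firm stop, so the drawer is home. Back away.

step_arm([
  {"tx": 6, "ty": 0, "tz": 0, "roll": 0},
  {"tx": 30, "ty": 0, "tz": 0, "roll": 0},
  {"tx": 65, "ty": 0, "tz": 0, "roll": 0},
  {"tx": 100, "ty": 0, "tz": 0, "roll": 0},
  {"tx": 130, "ty": 0, "tz": -30, "roll": 0},
  {"tx": 150, "ty": 0, "tz": -70, "roll": 0},
  {"tx": 150, "ty": 0, "tz": -70, "roll": 0},
  {"tx": 150, "ty": 0, "tz": -70, "roll": 0},
])

```text
t: 37.47
eef_pos: [552.9, 86.0, 57.0]
tcp_rot: [3.137, 0.0, 1.582]
ft_force: [0.2, 0.0, -0.9]
opening: 0.002
grip_force: 0.0
```

Run:
```python
from h import *
s=env.state();print(s['eef_pos'],s['ft_force'])
T=save('top','pics/tz.png');p=np.load('box.npy');p[0]+=3
print(proj(T,box2w(p,[(-174,0,41),(-148,0,50)])).round(1))
a=T['pixels'].max(2).astype(int);print(a[[180,197,205],296:316]);print(a[170,318:336],a[147:160,332])
o=cv2.imread('pics/top0.png').max(2).astype(int)
for n,(x,y) in dict(brush=(181,229),tape=(222,157),jar=(181,158),scale=(428,220)).items(): print(n,np.abs(a-o)[y-15:y+15,x-15:x+15].mean())
```

```text
[552.9495729   86.00820812  56.95963945] [ 0.16570818  0.03137048 -0.93730222]
[[303.5 196.8]
 [310.8 196.7]]
[[143 142 143 141 143 149 147 144 145 147 147 146 147 114 224 228 228 191
  227 230]
 [150 149 147 146 145 146 148 103 213 216 213 210 209 168 226 228 228 192
  226 229]
 [ 89  87 111 140 144 147 145 110 213 219 217 212 212 167 227 228 228 191
  227 229]]
[229 228 227 228 227 227 210 209 209 208 141 105  75  96  96  97  97  97] [148 150 146 147 121  99  96  97  97  97  96  97  96]
brush 3.327777777777778
tape 3.028888888888889
jar 3.13
scale 4.0088888888888885
```

The pull is at col ~303.5, exactly its home position. The cover is still open and the bystanders haven't moved. Handing in.

```bash
python3 -c "
from cell import env
print(env.job_done())"
```

```text
the job is handed in; nothing more can be done
None
```

The job is handed in: I pried the cover open with the blade (edge about 145 mm above shut by my camera estimate), laid the blade in the drawer and pushed it home. My last pictures showed the cover still open and the bystanders unmoved, but the hand-in returned no verdict.

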